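# Clamp a power adapter in the work holder

## Robot

A 7-joint arm with a two-finger parallel gripper is mounted at the origin on a cart in front of the work surface, level with it; the furniture and walls round the work are solid. World frame = base frame: x ahead of the robot, y to its left, z up, the work surface at z = 0. Lengths are in m, angles in rad, forces in N, time in s.
With the tool pointing down it reaches from about 0.375 to 0.925 m from the base axis. Payload 3.1 kg.
Tool frame: the origin (TCP) lies at the very end of the fingers, on their centre line; the grasp point (between the pads) lies 19 mm behind it; z points along the fingers, y is the line along which they close (so a half turn about z gives the same grasp; the last joint's range is limited). The gripper opens to 85 mm and grips with 20 to 120 N. Pads are 22 mm wide; open, the fingers measure 114 mm over their backs; the gripper's body (76 mm by 85 mm) begins 54 mm behind the grasp point. The pads swing forward as they close: fully open they stand 13 mm farther back than shut.
Start: joints at [1.225, 0.383, 0.044, 1.598, -0.018, 1.161, -0.05], TCP at [0.159, -0.63, 0.231] pointing down, gripper open.
Joint ranges: [-2.61, 2.61], [-0.41, 2.15], [-1.48, 1.57], [0, 2.5], [-1.57, 4.71], [0.05, 1.97], [-2.85, 2.85]. Speed limits (rad/s): [2.79, 2.79, 3.14, 3.14, 3.14, 3.14, 3.14].

## Interface

Orientations are given as a rotation vector (axis times angle).
In Python, from workcell import ctrl gives the robot as it stands. The module is installed in compiled form; this text tells all that it offers.
- The arm moves only by the tool carry_out, never from a script. Its argument "motion" is text: rows parted by semicolons, each of 5 numbers parted by spaces: the finger opening in mm, from 0 to 85.4, then the shift along the tool's x, y, z in units of 25 mm (1.0 is 25 mm), then the turn about the tool's z in units of 5 degrees (1.0 is 5 degrees). In form: jaw x y z roll; .... A call has 1 to 5 rows; each row shifts and turns the commanded pose from where the row before left it, along the tool's axes as they then stand; what a row does not reach is not made up. A row lasts 1/12 s, in which the tool goes at most 41.7 mm and 7.16 degrees, less where a joint would pass 70% of its speed; a pose out of reach is approached as far as the arm can. A call is refused whole if a number of a shift passes 1 or a number of a turn 1, either way. A call with a gripper value outside its range is refused whole. The fingers move at their own pace and stop on an object; "squeeze" is the grip in N (left out, the last holds). Time passes only in rows, so rows that do not move let the fingers close. It gives the time, the measured TCP pose, the force, the opening and the grip force at its end, in the units of the state.
- ctrl.read_state(): the state, without advancing time (a new reading comes with each control period).
- ctrl.snapshot(name): name is "scene" or "top" or "wrist"; returns the picture (400x640x3 uint8, red, green, blue); there is no depth.
- ctrl.calibration(name): a dict with "intrinsics" (3x3 intrinsics, pixels), "pose" (4x4, takes a point from camera to world coordinates). Camera axes: x right, y down, z forward; pixel columns grow to the right and rows downward; lengths in m; the calibration is good to about 2 mm. The wrist camera is an equidistant fisheye: a pixel r from the principal point sees the ray r / f radians off the axis. A picture is of the moment at which its call begins: read the wrist's pose just before it. calibration takes no time and is no camera call; for the wrist camera it gives the pose at the moment of the call.
- ctrl.close_job(): hands the job in; it is judged then, once.
The state is a dict: "time_s": time; "q": joint angles; "qd": joint speeds; "tau": joint torques, N m; "position": TCP position; "ee_rot": TCP orientation; "wrist_force": force on the tool from outside, world axes, zero at the start; "moment": the same for the moment, N m; "gripper_width": opening from 0.0 (shut) to 1.0 (fully open); "finger_force": force on a finger pad.
Only numpy, scipy, OpenCV 4.12 (cv2) and the standard library are available. Lean on these libraries where they do the work, as an engineer would, in place of code of your own. Each camera call takes 0.05 s, during which the arm holds its last target. There are 200 camera calls.

## Task

Clamp the laptop power adapter in the work holder so that it can be opened: lay it flat on the bed between the two jaws, lengthwise from jaw to jaw, then slide the loose jaw and the stop collar behind it up snug so that nothing has play. Turn the collar until its set screw squarely faces the flat of the shaft and tighten the screw clockwise, hard down on the flat. Let go, and leave the solder spool, the dish of screws and the screwdriver where they are.

Things in the scene. Friction and masses are not known exactly. Their poses are not given: they have to be found in the camera images.
- brick_center (a point): Centre (half-way up) of the laptop power adapter: a plain black brick, 108 mm long (its x axis), 48 mm wide (y), 29 mm high (z up), 0.2 to 0.37 kg, lying flat and loose on the bench. Either way round is right.
- bed (a point): Point on the holder's bed, the top of its fixed aluminium base plate (140 by 300 mm), 13 mm above the bench. Axes: x away from the operator, y along the shaft from fixed jaw to loose jaw, z up. Clamped, the adapter lies along y with the middle of its underside on this point. The fixed jaw's face stands 54 mm to -y, its top 26 mm above the bed.
- shaft_mid (a point): Middle of the fixed steel shaft, on its axis; axes as of the bed. 24 mm thick, parallel to y, 75 mm nearer the operator than the bed point, 35 mm above the bed. An eye at each end carries it (34 mm across, top 52 mm above the bed; +y eye's inner face at y = 128 mm). A flat 15 mm wide runs along the whole shaft and looks up and towards -x, 35 degrees (0.61 rad) from vertical.
- jaw_face (a point): Middle of the loose jaw's gripping face; axes as of the bed. The dark steel jaw is 64 mm wide (x), 18 mm thick (y), its top 26 mm above the bed (the fixed jaw's likewise), with a round eye of 34 mm diameter on the shaft. It slides along y only, with a drag of 2.5 N.
- jaw (a joint): Travel of the loose jaw in m: 0 fully open (155 mm between the jaws), grows as it closes; 0.047 when snug on the adapter. Starts at 0 to 0.015.
- collar_mid (a point): Centre of the steel stop collar, on the shaft axis: 40 mm diameter, 18 mm long, on the +y side of the loose jaw. Pushed to -y it bears on the jaw's eye and drives the jaw (its centre then 27 mm to +y of the jaw's face). Own y axis along the shaft, own z axis out along its screw. With the screw loose it slides (1.5 N) and turns (0.06 N m) on the shaft and stays where left.
- collar_slide (a joint): Travel of the collar along the shaft in m, growing towards the fixed jaw (-y of the bed); collar and jaw touch when it is 0.033 more than joint jaw.
- collar (a joint): Turn of the collar on the shaft in rad: 0 when its screw squarely faces the flat (screw then leans 35 degrees from vertical towards the operator); positive leans it away from the operator. Starts at 0.6 to 1.1, that is from upright to 28 degrees away.
- screw_grip (a point): Centre of the square head of the collar's black set screw: 20 by 20 mm across (own x and y axes), 22 mm high (own z, pointing outwards along the screw), 50 mm from the shaft axis when fully loose, so its top is then up to 96 mm above the bed; on a neck at most 15 mm thick, with 13 to 16 mm between the head and the collar.
- screw (a joint): Turn of the set screw, rad: 0 loose, positive clockwise seen from outside, driving it in 8 mm per turn (steep thread). Starts at 0 to 0.25; at 0 two faces of its square head look along the shaft. Squarely facing the flat it comes to bear, tight, at about 2.3; turned away from the flat it jams on the round of the shaft at about 0.35. Takes 0.05 N m until it bears; stays where left.
- solder_spool: Spool of solder, 52 mm diameter, 33 mm high, standing on the bench; origin under its centre. Leave alone.
- screw_dish: Round steel dish with screws, 95 mm diameter, 18 mm high; origin under its centre. Leave alone.
- driver_black: Black-handled screwdriver, 160 mm long, 25 mm thick, lying on the bench; origin under its middle. Leave alone.

How it is judged:
By the outcome, as a careful person would: the job done as asked, in the order asked, and still so for the second after the job is handed in, with the robot touching nothing.
It also fails if it takes over 61 s, if anything falls off the work surface, if the arm or the gripper's body presses on something with over 40 N, if the wrist force passes 120 N, or if a joint passes its speed limit or range.

## Working session

There is one attempt and no reset: what is moved stays moved. The work goes in short steps, Python scripts to look and compute and a tool call to move; the robot and the scene stay as the last step left them, time stands still between calls to the robot, and variables do not carry over. Pictures are saved under pics/ and viewed, at most 10 in all, crops included, and the job is handed in when it is done.

Besides the shell and the picture viewer there is one more tool, called after "Emit:" as a command line: name --argument value ..., lists and objects as JSON in quotes. carry_out: Moves the arm, as the interface text tells. Its arguments: {"type":"object","properties":{"motion":{"type":"string"},"squeeze":{"type":"number"}},"required":["motion"]}

```bash
mkdir -p pics; python3 - <<'E'
from workcell import ctrl
import cv2,numpy as np
np.set_printoptions(precision=4,suppress=True)
s=ctrl.read_state();print({k:s[k] for k in('time_s','position','ee_rot','gripper_width','wrist_force')})
for n in('scene','top'):
    c=ctrl.calibration(n);print(n,np.array(c['intrinsics']),np.array(c['pose']))
    im=ctrl.snapshot(n);cv2.imwrite(f'pics/{n}0.png',im[:,:,::-1])
E
```

```text
{'time_s': 0.0, 'position': array([ 0.1592, -0.6292,  0.2299]), 'ee_rot': array([-3.1149, -0.3881,  0.0007]), 'gripper_width': 0.9997698504165871, 'wrist_force': array([ 0.2208,  0.4662, -0.1087])}
scene [[478.0126   0.     311.4629]
 [  0.     478.0126 199.9052]
 [  0.       0.       1.    ]] [[-0.8289 -0.4272  0.3611 -0.0043]
 [-0.5594  0.6357 -0.532   0.6023]
 [-0.0022 -0.643  -0.7659  1.1185]
 [ 0.      0.      0.      1.    ]]
top [[456.7623   0.     316.5423]
 [  0.     456.7623 199.8233]
 [  0.       0.       1.    ]] [[ 0.0271 -0.9771  0.2112  0.2132]
 [-0.9996 -0.0254  0.0108 -0.1072]
 [-0.0052 -0.2114 -0.9774  1.3379]
 [ 0.      0.      0.      1.    ]]
```

View pics/scene0.png

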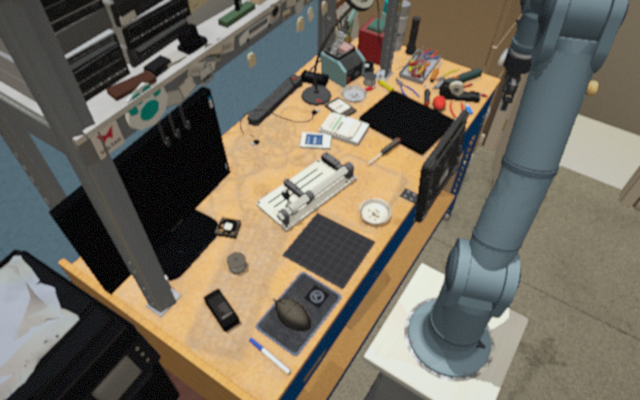

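View pics/top0.png

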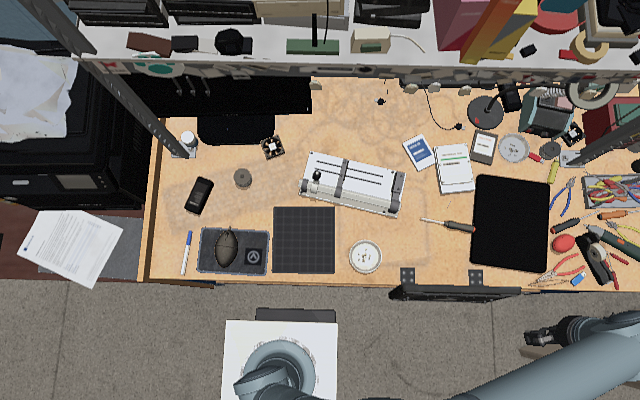

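The scene view shows the holder around (305,190) and the spool at (237,262). The top view shows the holder around (352,183), with the collar screw at about (317,175). A dark brick-like object is at about (199,196) in the top view and (222,309) in the scene view. I'll enlarge these areas.

```bash
python3 - <<'E'
import cv2,numpy as np
t=cv2.imread('pics/top0.png');s=cv2.imread('pics/scene0.png')
def c(im,x,y,w,h,W,H): return cv2.resize(im[y:y+h,x:x+w],(W,H),interpolation=cv2.INTER_CUBIC)
a=np.vstack([np.hstack([c(t,290,140,125,90,500,360),c(t,170,155,75,60,300,240) if 0 else c(t,170,160,75,90,300,360)]),np.hstack([c(s,250,150,120,60,480,240),c(s,195,270,80,60,320,240)])])
cv2.imwrite('pics/crop0.png',a)
E
```

```text
(no output)
```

View pics/crop0.png

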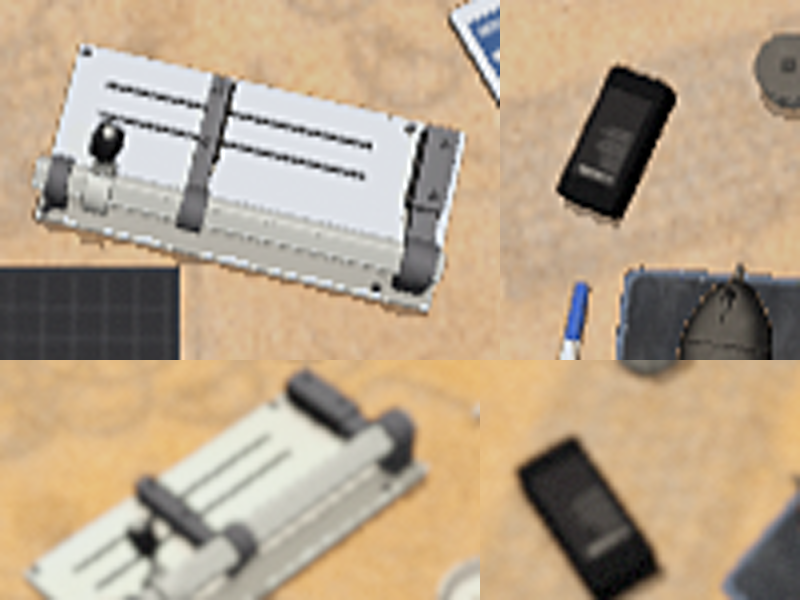

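```bash
cat > h.py <<'E'
from workcell import ctrl
import cv2,numpy as np
from scipy.optimize import least_squares
from scipy.spatial.transform import Rotation as R
np.set_printoptions(precision=4,suppress=True)
def ray(n,uv,c=None):
    c=c or ctrl.calibration(n);K=np.array(c['intrinsics']);P=np.array(c['pose'])
    x=(uv[0]-K[0,2])/K[0,0];y=(uv[1]-K[1,2])/K[1,1]
    if n=='wrist':
        r=np.hypot(x,y);d=np.array([x/r*np.sin(r),y/r*np.sin(r),np.cos(r)]) if r>0 else np.array([0,0,1.])
    else: d=np.array([x,y,1.])
    d=P[:3,:3]@d;return P[:3,3],d/np.linalg.norm(d)
def onz(n,uv,z,c=None):
    o,d=ray(n,uv,c);return o+d*(z-o[2])/d[2]
def tri(rs):
    A=sum(np.eye(3)-np.outer(d,d) for o,d in rs);b=sum((np.eye(3)-np.outer(d,d))@o for o,d in rs)
    return np.linalg.solve(A,b)
def proj(n,p,c=None):
    c=c or ctrl.calibration(n);K=np.array(c['intrinsics']);P=np.array(c['pose'])
    q=P[:3,:3].T@(np.asarray(p)-P[:3,3])
    if n=='wrist':
        t=np.arctan2(np.hypot(q[0],q[1]),q[2]);m=q[:2]/np.hypot(q[0],q[1])*t
    else: m=q[:2]/q[2]
    return m*[K[0,0],K[1,1]]+K[:2,2]
def st():
    s=ctrl.read_state();Rm=R.from_rotvec(s['ee_rot']).as_matrix()
    yaw=np.degrees(np.arctan2(Rm[1,0],Rm[0,0]))
    print('t%.2f'%s['time_s'],'pos',s['position'],'yaw %.2f'%yaw,'tilt',Rm[:2,2],'q',s['q'],'F',s['wrist_force'],'M',s['moment'],'g %.3f'%(s['gripper_width']*85.4),s['finger_force'])
    return s,Rm,yaw
def go(p,yaw,pos=None,y0=None):
    "shift in tool axes/25mm, roll/5deg from measured (or given) pose"
    if pos is None:
        s,Rm,y=st();pos=s['position']
    else:
        y=y0;a=np.radians(y);Rm=np.array([[np.cos(a),np.sin(a),0],[np.sin(a),-np.cos(a),0],[0,0,-1]])
    d=Rm.T@(np.asarray(p)-pos)/0.025; r=-((yaw-y+90)%180-90)/5
    print('shift units',d,'roll units %.2f'%r)
E
python3 - <<'E'
from h import *
t=lambda u,v:(290+u/4,140+v/4)
C=[onz('top',t(*p),.013)[:2] for p in[(82,45),(463,132),(430,312),(35,222)]]
print('plate',C,[np.linalg.norm(C[i]-C[i-1]) for i in range(4)])
yd=(C[0]-C[1]+C[3]-C[2]);print('bed yaw(y axis) ',np.degrees(np.arctan2(-yd[0],yd[1])),'ctr',np.mean(C,0))
B=[(612,68),(676,95),(620,218),(557,192)];B=[onz('top',(170+(u-500)/4,160+v/4),.02)[:2] for u,v in B]
print('brick',B,np.mean(B,0));d=B[0]+B[1]-B[2]-B[3];print('long dir deg',np.degrees(np.arctan2(d[1],d[0])))
print(tri([ray('top',(199.2,195.8)),ray('scene',(221.5,309))]))
print('plate c scene/top right far',tri([ray('top',t(460,130)),ray('scene',(250+305/4,150+10/4))]))
print('head',tri([ray('top',t(106,135)),ray('scene',(250+143/4,150+178/4))]))
print('dish',onz('top',(365,255),.018),'spool',onz('top',(242,177),.033),'stand',onz('top',(448,287),.1))
E
```

```text
plate [array([ 0.6499, -0.0702]), array([ 0.5888, -0.3581]), array([ 0.451, -0.332]), array([ 0.5113, -0.0393])] [np.float64(0.14204410873243145), np.float64(0.2944011331660529), np.float64(0.14026281879563185), np.float64(0.29879063719975946)]
bed yaw(y axis)  -11.804596446505876 ctr [ 0.5502 -0.1999]
brick [array([0.5585, 0.2634]), array([0.539, 0.214]), array([0.445 , 0.2481]), array([0.4632, 0.2962])] [0.5014 0.2554]
long dir deg -19.48887453736706
[0.5051 0.259  0.0079]
plate c scene/top right far [ 0.5872 -0.3547  0.0209]
head [ 0.558  -0.0919  0.0836]
dish [ 0.3395 -0.2365  0.018 ] spool [0.5585 0.1294 0.033 ] stand [ 0.2527 -0.4494  0.1   ]
```

Emit:
carry_out --motion "85 0 0 -1 0;85 0 0 -1 0;85 0.2 0 -1 0;85 0.5 -0.3 -1 0;85 1 -0.75 -1 0"

```text
time_s: 0.52
position: [0.1899, -0.5963, 0.3562]
ee_rot: [3.119, 0.376, -0.005]
wrist_force: [-0.1, -1.0, -0.6]
gripper_width: 0.995
finger_force: 0.0
```

Emit:
carry_out --motion "85 1 -0.75 0 0;85 1 -0.75 0 0;85 1 -0.75 0 0;85 1 -0.75 0 0;85 1 -0.75 0 0"

```text
time_s: 0.93
position: [0.2929, -0.4711, 0.3557]
ee_rot: [-3.117, -0.388, 0.001]
wrist_force: [-0.0, -1.0, -0.6]
gripper_width: 0.992
finger_force: 0.0
```

Emit:
carry_out --motion "85 1 -0.75 0 0;85 1 -0.75 0 0;85 1 -0.75 0 0;85 1 -0.75 0 0;85 1 -0.75 0 0"

```text
time_s: 1.35
position: [0.391, -0.3496, 0.3558]
ee_rot: [-3.117, -0.388, 0.001]
wrist_force: [1.2, 0.2, -0.2]
gripper_width: 1.0
finger_force: 0.0
```

Emit:
carry_out --motion "85 1 -0.75 0 0;85 1 -0.75 0 0;85 1 -0.75 0 0;85 1 -0.75 0 0;85 0 0 0 0"

```text
time_s: 1.77
position: [0.4736, -0.2455, 0.3559]
ee_rot: [-3.111, -0.408, -0.004]
wrist_force: [1.0, 2.3, -0.4]
gripper_width: 0.994
finger_force: 0.0
```

```bash
cat >> h.py <<'E'
import pickle
def snap(k):
    c=ctrl.calibration('wrist');im=ctrl.snapshot('wrist');cv2.imwrite(f'pics/{k}.png',im[:,:,::-1]);pickle.dump(c,open(f'{k}.pkl','wb'))
    return c
def cal(k): return pickle.load(open(k+'.pkl','rb'))
E
python3 - <<'E'
from h import *
c=snap('w1');print(np.array(c['intrinsics']),np.array(c['pose']));go([.56,-.1,.30],-11.8)
go([.50,.255,.2],-19.5)
E
```

```text
[[309.7069   0.     322.7412]
 [  0.     309.7069 203.9787]
 [  0.       0.       1.    ]] [[ 0.258  -0.923  -0.2855  0.5468]
 [-0.9661 -0.2478 -0.0721 -0.2265]
 [-0.0042  0.2944 -0.9557  0.4991]
 [ 0.      0.      0.      1.    ]]
t1.82 pos [ 0.4715 -0.249   0.3558] yaw 14.73 tilt [0.0002 0.0021] q [ 0.7064  0.0923 -0.3165  1.7016  0.0273  1.353  -0.9285] F [-0.317  -0.9056 -0.1021] M [-0.0123  0.0017 -0.0013] g 85.084 0.0
shift units [ 4.9383 -4.8593  2.2458] roll units 5.31
t1.82 pos [ 0.4715 -0.249   0.3558] yaw 14.73 tilt [0.0002 0.0021] q [ 0.7064  0.0923 -0.3165  1.7016  0.0273  1.353  -0.9285] F [-0.317  -0.9056 -0.1021] M [-0.0123  0.0017 -0.0013] g 85.084 0.0
shift units [  6.2249 -19.1947   6.2757] roll units 6.85
```

View pics/w1.png

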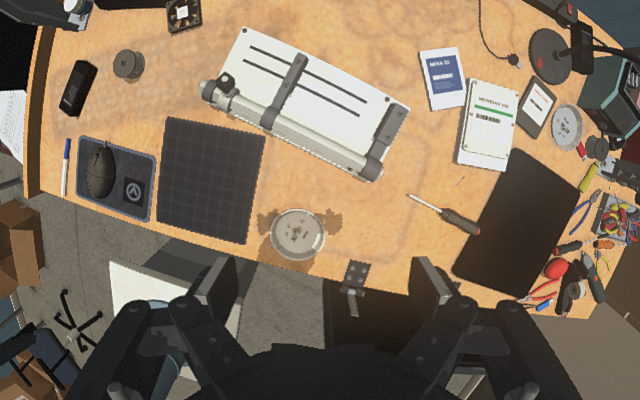

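The wrist view shows the holder plate with corners near (240,28), (410,103) and (378,178), and the screw head at (224,80). The brick is at (77,88). I'll move over the brick next.

Emit:
carry_out --motion "85 0.3 -1 0 0;85 0.3 -1 0 0;85 0.3 -1 0 0;85 0.3 -1 0 0;85 0.3 -1 0 0"

```text
time_s: 2.23
position: [0.4739, -0.1239, 0.3558]
ee_rot: [3.118, 0.384, -0.002]
wrist_force: [-0.2, 0.8, -0.6]
gripper_width: 0.995
finger_force: 0.0
```

Emit:
carry_out --motion "85 0.3 -1 0.2 0;85 0.3 -1 0.2 0;85 0.3 -1 0.2 0;85 0.3 -1 0.2 0;85 0.3 -1 0.2 0"

```text
time_s: 2.65
position: [0.4799, 0.0064, 0.3307]
ee_rot: [3.117, 0.384, -0.001]
wrist_force: [-0.2, -0.5, -0.3]
gripper_width: 0.996
finger_force: 0.0
```

Emit:
carry_out --motion "85 0.3 -1 0.3 0;85 0.3 -1 0.3 0;85 0.3 -1 0.3 0;85 0.3 -1 0.3 0;85 0.3 -1 0.3 0"

```text
time_s: 3.07
position: [0.4862, 0.1366, 0.2931]
ee_rot: [3.117, 0.384, -0.001]
wrist_force: [0.3, -0.2, 0.7]
gripper_width: 0.996
finger_force: 0.0
```

Emit:
carry_out --motion "85 0.3 -1 0.3 0;85 0.3 -1 0.3 0;85 0.3 -1 0.3 0;85 0.3 -1 0.3 0;85 0 0 0 0.8"

```text
time_s: 3.48
position: [0.4886, 0.2461, 0.262]
ee_rot: [-3.125, -0.287, 0.005]
wrist_force: [-0.3, 0.9, 0.2]
gripper_width: 0.995
finger_force: 0.0
```

Emit:
carry_out --motion "85 0 0 0 1;85 0 0 0 1;85 0 0 0 1;85 0 0 0 1;85 0 0 0 1"

```text
time_s: 3.9
position: [0.4911, 0.2396, 0.2631]
ee_rot: [3.113, -0.415, -0.001]
wrist_force: [-0.3, 0.0, 0.4]
gripper_width: 0.994
finger_force: 0.0
```

Emit:
carry_out --motion "85 0 0 0 1;85 0 0 0 0;85 0 0 0 0"

```text
time_s: 4.15
position: [0.491, 0.2401, 0.2633]
ee_rot: [3.094, -0.539, -0.0]
wrist_force: [-0.7, -0.6, 0.7]
gripper_width: 0.996
finger_force: 0.0
```

```bash
python3 - <<'E'
from h import *
c=snap('w2');print(np.array(c['pose']));go([.50,.255,.1],-19.5)
E
```

```text
[[-0.3381 -0.8983 -0.2806  0.5627]
 [-0.9411  0.3234  0.0987  0.2149]
 [ 0.002   0.2975 -0.9547  0.4063]
 [ 0.      0.      0.      1.    ]]
t4.20 pos [0.491  0.2404 0.2634] yaw -19.76 tilt [-0.0004 -0.0008] q [ 0.0643  0.2225 -0.6729  1.784   0.1493  1.1871 -2.5685] F [-0.46    1.0093 -0.5506] M [-0.0283  0.0145  0.0194] g 84.855 0.0
shift units [ 0.1433 -0.6775  6.5366] roll units -0.05
```

View pics/w2.png

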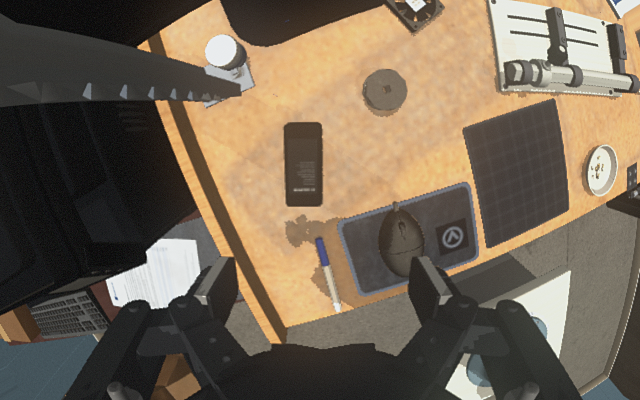

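The brick is upright in the picture, with its top between (286,124) and (323,206), and is in line with the gripper. I'll fit its pose to the silhouettes in the wrist and top views.

```bash
cat >> h.py <<'E'
from scipy.optimize import minimize
def hullmask(n,c,P,roi,s=6):
    x,y,w,h=roi;q=np.array([(proj(n,p,c)-[x,y]+.5)*s for p in P])
    m=np.zeros((h*s,w*s),np.uint8);cv2.fillConvexPoly(m,cv2.convexHull(np.round(q*16).astype(np.int32)),1,shift=4);return m
def box(x,y,z,yaw,l=.108,w=.048,h=.029):
    a=np.radians(yaw);u=np.array([np.cos(a),np.sin(a),0]);v=np.array([-u[1],u[0],0])
    return [np.array([x,y,z])+i*l/2*u+j*w/2*v+[0,0,k*h] for i in(1,-1) for j in(1,-1) for k in(0,1)]
def darkmask(f,roi,th,s=6):
    x,y,w,h=roi;im=cv2.imread(f)[y:y+h,x:x+w];g=cv2.resize(im,(w*s,h*s),interpolation=cv2.INTER_LINEAR).max(2)
    m=(g<th).astype(np.uint8);m=cv2.morphologyEx(m,cv2.MORPH_CLOSE,np.ones((41,41)));
    _,L,S,_=cv2.connectedComponentsWithStats(m);return (L==1+np.argmax(S[1:,4])).astype(np.uint8)
E
python3 - <<'E'
from h import *
V=[('wrist',cal('w2'),(270,105,70,120),darkmask('pics/w2.png',(270,105,70,120),90)),
   ('top',ctrl.calibration('top'),(175,165,45,62),darkmask('pics/top0.png',(175,165,45,62),90))]
def iou(a,b): return (a&b).sum()/(a|b).sum()
for use in([0],[1],[0,1]):
    for free in(0,1):
        f=lambda p:-sum(iou(V[i][3],hullmask(*V[i][:2],box(p[0]/100,p[1]/100,p[3]/100*free,p[2]),V[i][2])) for i in use)
        r=minimize(f,[50,25.5,-19.5,0],method='Nelder-Mead',options=dict(initial_simplex=np.array([[50,25.5,-19.5,0],[51,25.5,-19,.3],[50,26.5,-20,.3],[50,25.5,-16,-.3],[49.5,25,-20,1]])))
        print(use,free,r.x,r.fun)
E
```

```text
[0] 0 [ 50.5414  25.9869 -19.3844   0.2929] -0.8988123078979019
[0] 1 [ 50.4403  26.2663 -19.8052  -2.1175] -0.9791588244475252
[1] 0 [ 50.4035  25.7389 -19.8061   0.2548] -0.898039062194215
[1] 1 [ 50.3427  25.9035 -18.1417  -0.2819] -0.9001334170459896
[0, 1] 0 [ 50.566   25.9506 -18.95    -0.0806] -1.7882850487329764
[0, 1] 1 [ 50.5853  26.0802 -16.7734  -0.7874] -1.8194873552866695
```

Emit:
carry_out --motion "85 0.22 -0.9 0.5 0;85 0 0 1 0;85 0 0 1 0;85 0 0 1 0;85 0 0 1 0"

```text
time_s: 4.62
position: [0.5039, 0.2604, 0.1502]
ee_rot: [-3.095, 0.538, -0.001]
wrist_force: [-0.4, -0.3, 0.0]
gripper_width: 0.993
finger_force: 0.0
```

Emit:
carry_out --motion "85 0 0 1 0;85 0 0 1 0;85 0 0 1 0;85 0 0 0 0;85 0 0 0 0"

```text
time_s: 5.03
position: [0.5024, 0.2597, 0.075]
ee_rot: [3.093, -0.539, -0.005]
wrist_force: [-0.4, -0.5, 0.6]
gripper_width: 0.991
finger_force: 0.0
```

```bash
python3 - <<'E'
from h import *
c=snap('w3');go([.504,.26,.003],-19.6)
s,Rm,y=st()
print([proj('wrist',p,c) for p in box(.504,.26,0,-19.6)[1::2]])
E
```

```text
t5.08 pos [0.5039 0.2608 0.0767] yaw -19.77 tilt [-0.0001  0.0002] q [-0.0565  0.4913 -0.5952  1.8905  0.3544  0.8658 -2.7459] F [ 1.2402  0.915  -0.3483] M [ 0.0893 -0.0027 -0.0278] g 84.834 0.0
shift units [0.0172 0.03   2.9473] roll units -0.03
t5.08 pos [0.5039 0.2608 0.0767] yaw -19.77 tilt [-0.0001  0.0002] q [-0.0565  0.4913 -0.5952  1.8905  0.3544  0.8658 -2.7459] F [ 1.2402  0.915  -0.3483] M [ 0.0893 -0.0027 -0.0278] g 84.834 0.0
[array([282.0705, 144.2855]), array([360.4634, 144.0025]), array([289.0116, 295.0516]), array([354.7744, 294.8123])]
```

View pics/w3.png

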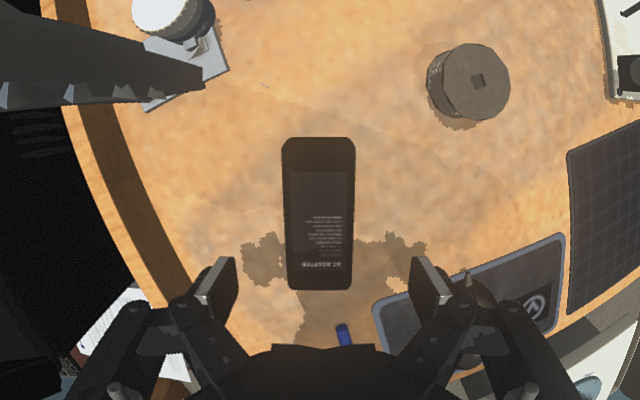

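"AC ADAPTER" on the label confirms the brick. Its top face spans about (283,140) to (352,290), roughly 4 mm further along tool x than predicted and centred between the fingers. I'll go down and grip.

Emit:
carry_out --motion "85 0.15 0 1 0;85 0 0 1 0;85 0 0 0.6 0;85 0 0 0.3 0;85 0 0 0 0" --squeeze 40

```text
time_s: 5.5
position: [0.5073, 0.2595, 0.0039]
ee_rot: [3.095, -0.54, 0.0]
wrist_force: [0.3, 0.3, 0.4]
gripper_width: 0.998
finger_force: 0.0
```

Emit:
carry_out --motion "40 0 0 0 0;40 0 0 0 0;40 0 0 0 0;40 0 0 0 0;40 0 0 0 0" --squeeze 60

```text
time_s: 5.92
position: [0.5088, 0.2609, 0.0058]
ee_rot: [-3.092, 0.539, -0.005]
wrist_force: [-0.6, 0.3, 5.2]
gripper_width: 0.546
finger_force: 65.7
```

Emit:
carry_out --motion "40 0 0 0 0;40 0 0 0 0;40 0 0 0 0" --squeeze 60

```text
time_s: 6.17
position: [0.5088, 0.2609, 0.0058]
ee_rot: [-3.092, 0.539, -0.005]
wrist_force: [0.3, -0.4, 6.7]
gripper_width: 0.547
finger_force: 65.9
```

Emit:
carry_out --motion "40 0 0 -0.5 0;40 0 0 -1 0;40 0 0 -1 0;40 0 0 -1 0;40 0.1 0.5 -1 0"

```text
time_s: 6.58
position: [0.5036, 0.2496, 0.1174]
ee_rot: [-3.094, 0.534, 0.003]
wrist_force: [0.9, 0.9, -2.4]
gripper_width: 0.548
finger_force: 64.6
```

Emit:
carry_out --motion "40 0.15 1 -1 0;40 0.15 1 -1 0;40 0.15 1 -1 0;40 0.15 1 -1 0;40 0.15 1 -0.5 0"

```text
time_s: 7.0
position: [0.4802, 0.1222, 0.2314]
ee_rot: [-3.094, 0.539, -0.004]
wrist_force: [1.3, -1.4, -2.2]
gripper_width: 0.545
finger_force: 64.8
```

Emit:
carry_out --motion "40 0.15 1 0 0;40 0.15 1 0 0;40 0.15 1 0 0;40 0.15 1 0 0;40 0.15 1 0 0"

```text
time_s: 7.42
position: [0.4535, -0.0022, 0.2281]
ee_rot: [3.094, -0.539, -0.004]
wrist_force: [0.6, -0.1, -4.3]
gripper_width: 0.55
finger_force: 64.8
```

Emit:
carry_out --motion "40 0.15 1 0 0;40 0.15 1 0 0;40 0.15 1 0 0;40 0.15 1 0 0;40 0.15 1 0 0"

```text
time_s: 7.83
position: [0.4289, -0.1255, 0.2281]
ee_rot: [-3.095, 0.539, 0.004]
wrist_force: [0.4, -0.5, -4.2]
gripper_width: 0.551
finger_force: 64.8
```

Emit:
carry_out --motion "40 0 0.8 0 0;40 0 0 0 0;40 0 0 0 0"

```text
time_s: 8.08
position: [0.4222, -0.1446, 0.2279]
ee_rot: [-3.093, 0.546, 0.005]
wrist_force: [0.5, 1.0, -4.4]
gripper_width: 0.55
finger_force: 64.6
```

```bash
python3 - <<'E'
from h import *
c=snap('w4');print(np.array(c['pose']));st()
im=cv2.imread('pics/w4.png');cv2.imwrite('pics/w4b.png',cv2.resize(im,(800,500),interpolation=cv2.INTER_CUBIC))
E
```

```text
[[-0.3419 -0.8963 -0.2824  0.4941]
 [-0.9397  0.3264  0.1019 -0.1704]
 [ 0.0008  0.3002 -0.9539  0.3706]
 [ 0.      0.      0.      1.    ]]
t8.13 pos [ 0.423  -0.1433  0.2281] yaw -19.85 tilt [-0.002   0.0014] q [ 0.5881  0.0145 -0.3533  2.0508  0.0047  1.0794 -1.6848] F [-0.4476 -0.1855 -3.9343] M [ 0.1383 -0.0134 -0.0036] g 46.438 64.60967659950256
```

View pics/w4b.png

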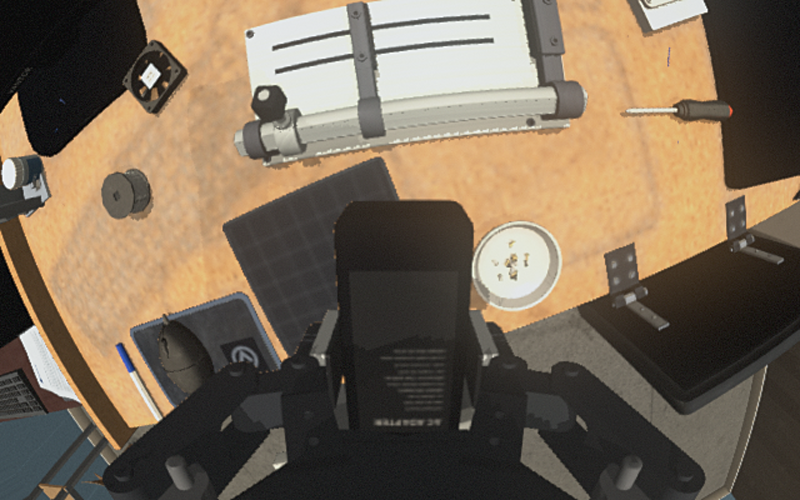

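```bash
python3 - <<'E'
import cv2,numpy as np
def c(f,x,y,w,h,W,H): return cv2.resize(cv2.imread(f)[y:y+h,x:x+w],(W,H),interpolation=cv2.INTER_CUBIC)
a=c('pics/w4.png',184,0,296,140,799,378)
b=np.hstack([c('pics/w1.png',195,60,88,74,264,222),c('pics/w1.png',330,95,88,74,264,222),c('pics/w1.png',255,40,90,74,271,222)])
cv2.imwrite('pics/comp.png',np.vstack([a,b]))
E
```

```text
(no output)
```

View pics/comp.png

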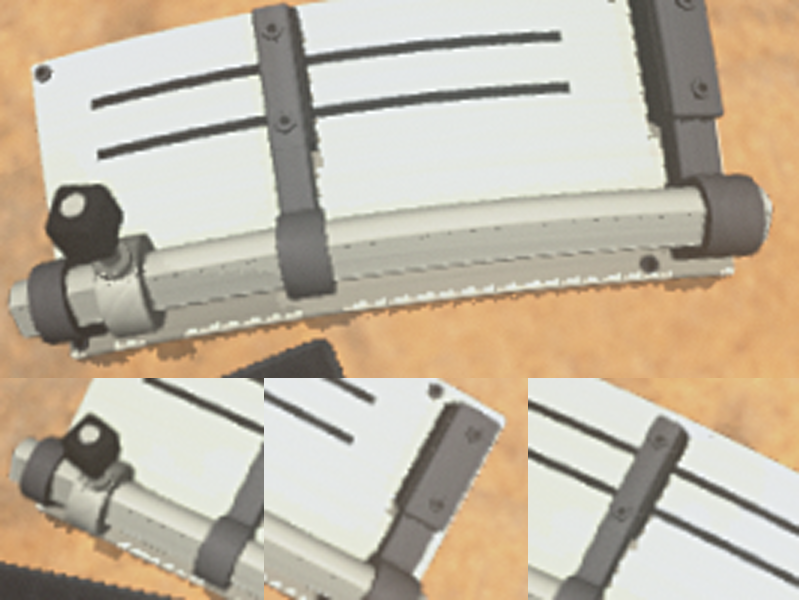

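```bash
cat > fit.py <<'E'
from h import *
w4=lambda u,v:('wrist',(184+u/2.7,v/2.7),cal('w4'))
L=lambda u,v:('wrist',(195+u/3,60+(v-378)/3),cal('w1'))
M=lambda u,v:('wrist',(330+(u-264)/3,95+(v-378)/3),cal('w1'))
Rr=lambda u,v:('wrist',(255+(u-528)/3.01,40+(v-378)/3),cal('w1'))
ct=ctrl.calibration('top');T=lambda u,v:('top',(290+u/4,140+v/4),ct)
# params bx by yaw cx cy jf
def bedpt(p,q):
    a=p[2];return np.array([p[0]+np.cos(a)*q[0]-np.sin(a)*q[1],p[1]+np.sin(a)*q[0]+np.cos(a)*q[1],.013+q[2]])
pl=lambda i,j:(lambda p:(p[3]+i*.07,p[4]+j*.15,0))
fj=lambda i,j:(lambda p:(i*.032,-.054-j*.018,.026))
lj=lambda i,j:(lambda p:(i*.032,p[5]+j*.018,.026))
D=[(T(82,45),pl(1,1)),(T(463,132),pl(1,-1)),(T(430,312),pl(-1,-1)),(T(35,222),pl(-1,1)),(w4(33,65),pl(1,1)),(w4(733,270),pl(-1,-1)),(w4(75,355),pl(-1,1)),
 (w4(668,113),fj(-1,0)),(w4(722,114),fj(-1,1)),(M(457,404),fj(1,0)),(M(502,412),fj(1,1)),(M(407,517),fj(-1,0)),(M(445,530),fj(-1,1)),
 (T(427,125),fj(1,0)),(T(462,132),fj(1,1)),(T(408,207),fj(-1,0)),(T(438,212),fj(-1,1)),
 (w4(252,10),lj(1,1)),(w4(296,6),lj(1,0)),(Rr(655,418),lj(1,1)),(Rr(688,432),lj(1,0)),(T(217,73),lj(1,1)),(T(236,80),lj(1,0))]
def res(p): return np.concatenate([proj(o[0],bedpt(p,f(p)),o[2])-o[1] for o,f in D])
if __name__=='__main__':
    r=least_squares(res,[.56,-.22,-.2,-.01,.03,.1],loss='soft_l1');p=r.x
    print(p,np.degrees(p[2]));print(res(p).reshape(-1,2).round(1).tolist())
    dot=tri([ray(o[0],o[1],o[2]) for o in(w4(73,206),L(90,435),T(112,128))])
    a=p[2];Rb=np.array([[np.cos(a),-np.sin(a),0],[np.sin(a),np.cos(a),0],[0,0,1]])
    q=Rb.T@(dot-[p[0],p[1],.013]);print('dot world',dot,'bed',q,'rel shaft',q-[-.075,0,.035])
    print('brick edge in hand?');np.save('p.npy',p)
    c=cal('w4');Ti=np.array([.423,-.1433,.2281])
    for uv in((336/1.25,203/1.25),(470/1.25,203/1.25),(404/1.25,201/1.25)):
        P=onz('wrist',uv,.2281-.0058+.029,c);a=np.radians(-19.85);d=P-Ti;print('tool x',d@[np.cos(a),np.sin(a),0],'y',d@[np.sin(a),-np.cos(a),0])
E
python3 fit.py
```

```text
[ 0.5687 -0.2686 -0.203  -0.0281  0.0653  0.0934] -11.629771266318523
[[-1.3, -1.1], [0.6, -1.2], [-0.1, -1.5], [-0.4, -1.6], [-0.6, -0.0], [3.4, 0.1], [0.5, 2.4], [5.1, 1.6], [-0.3, 1.1], [3.1, -0.3], [-1.7, 2.9], [0.1, -0.7], [-2.3, 0.5], [0.4, -1.0], [-2.4, -1.4], [0.9, -0.9], [-0.5, -0.8], [0.1, 0.3], [0.4, -1.2], [0.2, -0.6], [0.2, -0.3], [-1.9, -0.2], [-0.7, -0.6]]
dot world [ 0.5573 -0.0944  0.1147] bed [-0.0463  0.1683  0.1017] rel shaft [0.0287 0.1683 0.0667]
brick edge in hand?
tool x 0.05570468517597652 y -0.019843477590633832
tool x 0.05558976986627505 y 0.02234907475727768
tool x 0.05611456845937999 y 0.0015664986331109811
```

```bash
python3 - <<'E'
import re
s=open('fit.py').read().replace("-.054-j*.018,.026","-.054-j*p[6],.026").replace("-.01,.03,.1]","-.01,.03,.1,.018]").replace("r=least_squares(","D+=[(w4(637,0),fj(1,0))]*0\n    r=least_squares(")
open('fit.py','w').write(s)
E
python3 fit.py; python3 - <<'E'
from h import *
import fit
p=np.load('p.npy')
# independent: fixed-jaw face edge triangulated, and shaft collar edges
from fit import *
for n,rs in dict(fj_m=[M(457,404),T(427,125)],fj_n=[w4(668,113),M(407,517),T(408,207)],lj_p=[w4(296,6),Rr(688,432),T(236,80)],platec=[w4(33,65),T(82,45)]).items():
    P=tri([ray(*o) for o in rs]);a=p[2];d=P-[p[0],p[1],.013];print(n,P,'bed',np.cos(a)*d[0]+np.sin(a)*d[1],-np.sin(a)*d[0]+np.cos(a)*d[1],d[2])
go([p[0],p[1],.15],np.degrees(p[2])+90)
E
```

```text
[ 0.5693 -0.266  -0.203  -0.0281  0.0626  0.0907  0.0225] -11.63028084605465
[[-1.3, -1.1], [0.6, -1.2], [-0.1, -1.5], [-0.4, -1.6], [-0.6, -0.0], [3.3, 0.1], [0.5, 2.4], [2.8, 1.6], [1.1, 1.0], [1.5, -1.2], [-0.7, 3.5], [-1.4, -1.6], [-1.2, 1.0], [-0.5, -1.2], [-1.8, -1.3], [0.0, -1.1], [0.1, -0.7], [0.1, 0.2], [0.4, -1.2], [0.2, -0.7], [0.3, -0.3], [-1.9, -0.2], [-0.7, -0.6]]
dot world [ 0.5573 -0.0944  0.1147] bed [-0.0463  0.1656  0.1017] rel shaft [0.0287 0.1656 0.0667]
brick edge in hand?
tool x 0.05570468517597652 y -0.019843477590633832
tool x 0.05558976986627505 y 0.02234907475727768
tool x 0.05611456845937999 y 0.0015664986331109811
fj_m [ 0.5885 -0.3271  0.0293] bed 0.031111245557658193 -0.055944123707493895 0.016251355049933552
fj_n [ 0.5273 -0.315   0.0293] bed -0.031342870312905 -0.056449897402190384 0.016299602472083903
lj_p [ 0.6176 -0.184   0.0395] bed 0.030751324710552013 0.09006665750023322 0.026458969316310227
platec [ 0.6459 -0.0708  0.027 ] bed 0.03563476361141182 0.20664218941664986 0.01402782657256211
t8.13 pos [ 0.423  -0.1433  0.2281] yaw -19.85 tilt [-0.002   0.0014] q [ 0.5881  0.0145 -0.3533  2.0508  0.0047  1.0794 -1.6848] F [-0.4476 -0.1855 -3.9343] M [ 0.1383 -0.0134 -0.0036] g 46.438 64.60967659950256
shift units [7.18   2.6315 3.1064] roll units 16.36
```

Fit result: bed at about (0.569, -0.266), yaw -11.6°, jaw travel about 0.010. The screw leans roughly 23° away. I'll carry the brick over the bed.

Emit:
carry_out --motion "40 0.9 0.3 0 0;40 0.9 0.3 0 0;40 0.9 0.3 0 0;40 0.9 0.3 0 0;40 0.9 0.3 0 0"

```text
time_s: 8.55
position: [0.5184, -0.2155, 0.2284]
ee_rot: [-3.094, 0.535, 0.002]
wrist_force: [0.2, 0.2, -3.3]
gripper_width: 0.547
finger_force: 64.5
```

Emit:
carry_out --motion "40 0.9 0.3 0 0;40 0.9 0.35 0 0;40 0.85 0.4 0 0;40 0 0 0 -1;40 0 0 0 -1"

```text
time_s: 8.97
position: [0.5718, -0.2635, 0.2278]
ee_rot: [-3.129, 0.26, 0.002]
wrist_force: [-0.2, 0.3, -3.7]
gripper_width: 0.548
finger_force: 64.5
```

Emit:
carry_out --motion "40 0 0 0 -1;40 0 0 0 -1;40 0 0 0 -1;40 0 0 0 -1;40 0 0 0 -1"

```text
time_s: 9.38
position: [0.571, -0.2618, 0.2281]
ee_rot: [-3.11, -0.427, 0.001]
wrist_force: [0.4, -0.8, -3.5]
gripper_width: 0.547
finger_force: 64.6
```

Emit:
carry_out --motion "40 0 0 0 -1;40 0 0 0 -1;40 0 0 0 -1;40 0 0 0 -1;40 0 0 0 -1"

```text
time_s: 9.8
position: [0.571, -0.2619, 0.2282]
ee_rot: [-2.944, -1.089, 0.001]
wrist_force: [0.2, 1.1, -3.1]
gripper_width: 0.547
finger_force: 64.6
```

Emit:
carry_out --motion "40 0 0 0 -1;40 0 0 0 -1;40 0 0 0 -1;40 0 0 0 -1;40 0 0 0 -1"

```text
time_s: 10.22
position: [0.571, -0.2619, 0.2283]
ee_rot: [-2.639, -1.701, -0.0]
wrist_force: [0.2, -0.1, -3.7]
gripper_width: 0.55
finger_force: 64.6
```

Emit:
carry_out --motion "40 0 0 0 -1;40 0 0 0 -1;40 0 0 0 -0.6;40 0 0 0 0;40 0 0 0 0"

```text
time_s: 10.63
position: [0.5709, -0.2627, 0.2284]
ee_rot: [-2.436, -1.981, -0.0]
wrist_force: [0.8, -0.1, -2.9]
gripper_width: 0.541
finger_force: 64.6
```

```bash
python3 - <<'E'
from h import *
c=snap('w5')
go([.5695,-.2637,.10],78.37)
E
```

```text
t10.68 pos [ 0.571  -0.263   0.2285] yaw 78.22 tilt [-0.0006  0.001 ] q [ 0.8168  0.4068 -0.5729  1.6295  0.2337  1.1754 -0.0152] F [ 0.3208  0.0563 -3.5346] M [-0.0577 -0.0205  0.0037] g 46.693 64.58556175231934
shift units [-0.0434 -0.0483  5.1392] roll units -0.03
```

Emit:
carry_out --motion "40 0.05 -0.05 1 0;40 0 0 1 0;40 0 0 1 0;40 0 0 1 0;40 0 0 1 0"

```text
time_s: 11.1
position: [0.5701, -0.2625, 0.1028]
ee_rot: [2.439, 1.98, 0.0]
wrist_force: [-0.1, 0.4, -3.2]
gripper_width: 0.548
finger_force: 64.7
```

Emit:
carry_out --motion "40 0 0 1 0;40 0 0 0.9 0;40 0 0 0.6 0;40 0 0 0.4 0;40 0 0 0.2 0"

```text
time_s: 11.52
position: [0.5699, -0.2585, 0.029]
ee_rot: [-2.433, -1.977, 0.002]
wrist_force: [-15.0, 10.1, 39.4]
gripper_width: 0.547
finger_force: 72.0
```

Emit:
carry_out --motion "40 0 0 0.1 0;40 0 0 0.1 0;40 0 0 0 0"

```text
time_s: 11.77
position: [0.57, -0.2585, 0.029]
ee_rot: [-2.434, -1.978, 0.006]
wrist_force: [-17.7, 10.7, 36.0]
gripper_width: 0.549
finger_force: 71.4
```

Contact came about 10 mm too high, with a sideways force. I'll back off and look.

Emit:
carry_out --motion "40 0 0 -1 0;40 0 0 -0.5 0;40 0 0 0 0"

```text
time_s: 12.02
position: [0.574, -0.2642, 0.0633]
ee_rot: [2.432, 1.975, 0.007]
wrist_force: [2.5, 0.3, -2.6]
gripper_width: 0.545
finger_force: 66.6
```

```bash
python3 - <<'E'
from h import *
st();c=snap('w6');t=ctrl.snapshot('top')[:,:,::-1];s=ctrl.snapshot('scene')[:,:,::-1]
cv2.imwrite('pics/t6.png',t);cv2.imwrite('pics/s6.png',s)
w=cv2.imread('pics/w6.png')
a=cv2.resize(w[60:360,160:480],(426,400));r=lambda im,x,y,W,H,S:cv2.resize(im[y:y+H,x:x+W],S,interpolation=cv2.INTER_CUBIC)
b=np.vstack([r(s,250,140,120,64,(374,200)),r(t,290,135,125,67,(374,200))])
d=cv2.imread('pics/w5.png');e=np.hstack([r(d,160,180,320,150,(426,200)),r(d,200,0,280,150,(374,200))])
cv2.imwrite('pics/c6.png',np.vstack([np.hstack([a,b]),e]))
E
```

```text
t12.02 pos [ 0.574  -0.2642  0.0633] yaw 78.18 tilt [ 0.0088 -0.0039] q [ 0.7612  0.5913 -0.5074  1.7457  0.3579  0.8875 -0.1067] F [ 2.476   0.3038 -2.5876] M [ 0.0248 -0.123   0.0173] g 46.526 66.64638161659241
```

View pics/c6.png

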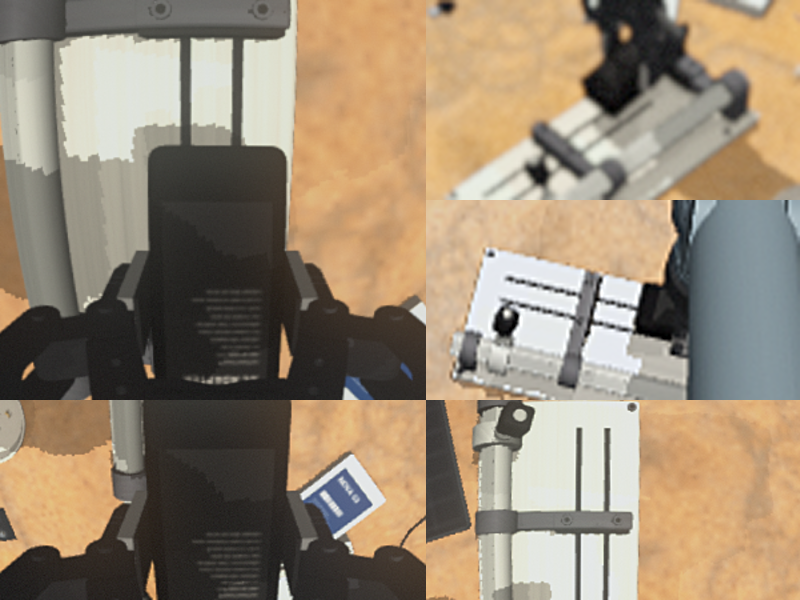

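The wrist crop shows the brick centred over the two slots. Its far edge appears lower than before, so it probably caught the fixed jaw with its -y end and pitched in the grip. I'll check by the edge's ray.

```bash
python3 - <<'E'
from h import *
p=np.load('p.npy')
for k,roi in(('w5',(270,120,100,80)),('w6',(270,120,100,80)),('w4',(270,120,100,80))):
    im=cv2.imread(f'pics/{k}.png').max(2).astype(float)
    col=im[110:230,305:340].mean(1);g=np.diff(col);i=g[:90].argmin();print(k,'edge row',110+i+.5,col[max(0,i-2):i+4].round())
    row=im[190:200].mean(0);gr=np.diff(row);print('cols',250+gr[250:300].argmin(),350+gr[350:400].argmax())
# tool-frame ray of edge: use w5/w4 pose with camera-in-tool from state at w5
c5=cal('w5');Tt=np.eye(4);a=np.radians(78.22);Tt[:3,:3]=np.array([[np.cos(a),np.sin(a),0],[np.sin(a),-np.cos(a),0],[0,0,-1]]);Tt[:3,3]=[.571,-.263,.2285]
X=np.linalg.inv(Tt)@np.array(c5['pose']);ct=dict(intrinsics=c5['intrinsics'],pose=X)
for xc in(0,.0016,.003):
  for ph in range(0,24,4):
    f=np.radians(ph);R2=np.array([[np.cos(f),np.sin(f)],[-np.sin(f),np.cos(f)]]) # (x,up)
    q=R2@np.array([.054,.0145]);P=np.array([xc+q[0],0,.0058-.0145-q[1]+0])
    print(xc,ph,proj('wrist',P,ct).round(1),end=' ')
  print()
for P in([.5706,-.2625],):
    d=np.array(P)-p[:2];b=p[2];print('bed coords of tcp',np.cos(b)*d[0]+np.sin(b)*d[1],-np.sin(b)*d[0]+np.cos(b)*d[1])
E
```

```text
w5 edge row 159.5 [201. 205. 157.  79.  60.  63.]
cols 267 378
w6 edge row 168.5 [142. 144. 141.  82.  62.  64.]
cols 270 374
w4 edge row 159.5 [159. 160. 132.  89.  57.  56.]
cols 267 378
0 0 [322.3 167.3] 0 4 [322.3 163.5] 0 8 [322.4 160.5] 0 12 [322.4 158.2] 0 16 [322.4 156.7] 0 20 [322.5 155.9] 
0.0016 0 [322.3 163.3] 0.0016 4 [322.3 159.6] 0.0016 8 [322.4 156.7] 0.0016 12 [322.4 154.5] 0.0016 16 [322.4 153.1] 0.0016 20 [322.5 152.4] 
0.003 0 [322.3 159.8] 0.003 4 [322.3 156.1] 0.003 8 [322.4 153.3] 0.003 12 [322.4 151.3] 0.003 16 [322.4 150. ] 0.003 20 [322.5 149.4] 
bed coords of tcp 0.0005345779959638331 0.0036819060540205194
```

```bash
python3 - <<'E'
from h import *
c5=cal('w5');Tt=np.eye(4);a=np.radians(78.22);Tt[:3,:3]=np.array([[np.cos(a),np.sin(a),0],[np.sin(a),-np.cos(a),0],[0,0,-1]]);Tt[:3,3]=[.571,-.263,.2285]
X=np.linalg.inv(Tt)@np.array(c5['pose']);ct=dict(intrinsics=c5['intrinsics'],pose=X);print(X)
zt=-.0232
P=[onz('wrist',(322,r),zt,ct) for r in(160.5,216,340)];print(P)
W=[onz('wrist',(u,195),zt,ct) for u in(267.5,378.5)];print(W)
xs=[q[0] for q in P];wx=W[0][0]
def res(v):
    f=v[2];o=[]
    def T(x,y): return np.array([v[0]+np.cos(f)*x,y,v[1]+np.sin(f)*x])
    for x,r in zip(xs,(169.5,211.5,345)): o.append((proj('wrist',T(x,0),ct)[1]-r)/2)
    q=[proj('wrist',T(x,W[i][1]),ct) for x in(wx,) for i in(0,1)]
    o.append((q[1][0]-q[0][0]-104.5-(q[0][1]-195)*-.0)/2);return o
r=least_squares(res,[0,zt,0]);print(r.x,np.degrees(r.x[2]),r.fun)
E
```

```text
[[ 0.0004 -0.9555 -0.2951  0.0759]
 [ 1.      0.0012 -0.0026  0.0005]
 [ 0.0028 -0.2951  0.9555 -0.1429]
 [ 0.      0.      0.      1.    ]]
[array([ 0.0567, -0.0001, -0.0232]), array([ 0.0338, -0.0001, -0.0232]), array([-0.0331, -0.0002, -0.0232])]
[array([ 0.0427, -0.0222, -0.0232]), array([ 0.0428,  0.0228, -0.0232])]
[-0.0032 -0.019   0.1434] 8.217900361717007 [-2.4708  2.6223 -0.1545 -1.1328]
```

The brick is pitched about 8° with its -y end up, so it did land on the fixed jaw. I'll shift 10 mm towards +y, grip lightly and set it down so the bed levels it.

Emit:
carry_out --motion "40 0.2 0 0 0;40 0.2 0 0 0;40 0 0 0 0;40 0 0 0 0" --squeeze 40

```text
time_s: 12.5
position: [0.5718, -0.2514, 0.0578]
ee_rot: [-2.435, -1.982, -0.0]
wrist_force: [-1.2, -0.6, -4.1]
gripper_width: 0.547
finger_force: 66.7
```

```bash
python3 - <<'E'
from h import *
p=np.load('p.npy');b=p[2];q=p[:2]+.0137*np.array([-np.sin(b),np.cos(b)])
go([*q,.03],78.37)
E
```

```text
t12.50 pos [ 0.5718 -0.2514  0.0578] yaw 78.31 tilt [-0.0012  0.0015] q [ 0.7467  0.5938 -0.5087  1.7569  0.3581  0.8859 -0.1232] F [-1.2058 -0.6147 -4.1145] M [ 0.0259 -0.0022 -0.0292] g 46.741 66.65014028549194
shift units [-0.045   0.0222  1.1128] roll units -0.01
```

Emit:
carry_out --motion "40 0 0 0.5 0;40 0 0 0.5 0;40 0 0 0.1 0;40 0 0 0.1 0;40 0 0 0.1 0" --squeeze 20

```text
time_s: 12.92
position: [0.5703, -0.2531, 0.0281]
ee_rot: [-2.435, -1.978, 0.008]
wrist_force: [-10.2, 0.9, 25.2]
gripper_width: 0.545
finger_force: 71.8
```

Emit:
carry_out --motion "40 0 0 0.1 0;40 0 0 0.1 0;40 0 0 0 0"

```text
time_s: 13.17
position: [0.5726, -0.2542, 0.027]
ee_rot: [2.437, 1.981, -0.006]
wrist_force: [-9.0, 1.0, 25.7]
gripper_width: 0.545
finger_force: 71.1
```

Emit:
carry_out --motion "60 0 0 0 0;60 0 0 0 0;60 0 0 0 0;60 0 0 0 0;60 0 0 0 0"

```text
time_s: 13.58
position: [0.5786, -0.2553, 0.0261]
ee_rot: [2.429, 1.974, 0.011]
wrist_force: [4.4, -1.4, 8.8]
gripper_width: 0.703
finger_force: 3.8
```

```bash
python3 - <<'E'
from h import *
st();c=snap('w7')
im=cv2.imread('pics/w7.png').max(2).astype(float)
col=im[110:230,305:340].mean(1);i=np.diff(col)[:90].argmin();print('edge',110+i+1)
row=im[190:200].mean(0);g=np.diff(row);print('cols',250+g[250:300].argmin(),350+g[350:400].argmax())
a=im[150:360,318:326].mean(1);print(a.astype(int).tolist())
E
```

```text
t13.58 pos [ 0.5786 -0.2553  0.0261] yaw 78.19 tilt [ 0.0126 -0.0046] q [ 0.7294  0.6414 -0.4861  1.7586  0.391   0.8246 -0.1462] F [ 4.4082 -1.3895  8.8469] M [-0.114  -0.2382  0.0382] g 59.997 3.7968865799484774
edge 167
cols 258 363
[222, 223, 223, 222, 222, 222, 223, 222, 222, 222, 222, 222, 222, 222, 224, 227, 202, 123, 65, 62, 65, 65, 65, 64, 63, 63, 62, 62, 61, 62, 61, 61, 60, 61, 61, 60, 60, 61, 59, 59, 59, 57, 57, 57, 56, 57, 56, 55, 55, 54, 54, 53, 53, 53, 52, 52, 52, 52, 50, 50, 49, 48, 50, 48, 49, 48, 47, 47, 47, 46, 46, 46, 49, 54, 54, 54, 54, 52, 53, 52, 52, 52, 51, 52, 51, 52, 51, 51, 51, 50, 50, 51, 50, 51, 49, 44, 44, 43, 43, 41, 42, 40, 41, 39, 42, 41, 42, 41, 40, 40, 39, 41, 40, 41, 40, 39, 41, 42, 40, 40, 40, 40, 40, 39, 42, 39, 41, 42, 39, 42, 51, 66, 68, 53, 44, 43, 59, 62, 51, 41, 45, 57, 68, 52, 45, 42, 56, 62, 56, 48, 46, 55, 64, 52, 43, 49, 68, 62, 48, 45, 57, 71, 68, 54, 52, 77, 80, 57, 48, 65, 82, 73, 56, 58, 75, 81, 68, 55, 48, 49, 47, 47, 56, 87, 139, 134, 130, 123, 64, 45, 48, 48, 49, 39, 35, 36, 37, 36, 36, 36, 34, 37, 35, 33, 33, 35, 36, 35, 35, 33]
```

Emit:
carry_out --motion "60 0 0 -0.4 0;60 0 0 -0.8 0;60 0 0 -1 0;60 0 0 -1 0;60 -0.6 0 -1 0"

```text
time_s: 14.05
position: [0.5698, -0.2629, 0.1275]
ee_rot: [-2.43, -1.987, -0.004]
wrist_force: [1.9, 0.2, 0.3]
gripper_width: 0.703
finger_force: 0.0
```

Emit:
carry_out --motion "60 -1 0 -1 0;60 -1 0 -1 0;60 0 0 0 0;60 0 0 0 0"

```text
time_s: 14.38
position: [0.5588, -0.3205, 0.1788]
ee_rot: [2.44, 1.972, 0.0]
wrist_force: [0.3, 1.0, -0.3]
gripper_width: 0.7
finger_force: 0.0
```

```bash
python3 - <<'E'
from h import *
s,Rm,y=st();c=snap('w8')
p=np.load('p.npy')
for q in([0,.054,.029],[-.024,.068,.029],[.024,.068,.029],[-.024,-.04,.029],[.024,-.04,.029],[-.032,-.054,.026],[.032,-.054,.026],[-.032,.09,.026],[.032,.09,.026]):
    b=p[2];P=[p[0]+np.cos(b)*q[0]-np.sin(b)*q[1],p[1]+np.sin(b)*q[0]+np.cos(b)*q[1],.013+q[2]];print(q,proj('wrist',P,c))
E
```

```text
t14.38 pos [ 0.5588 -0.3205  0.1788] yaw 77.89 tilt [ 0.0032 -0.0035] q [ 0.8716  0.476  -0.5398  1.6409  0.2705  1.095   0.0456] F [ 0.2759  0.9761 -0.2747] M [ 0.0371 -0.0504  0.0454] g 59.812 0.0
[0, 0.054, 0.029] [320.4099  73.2514]
[-0.024, 0.068, 0.029] [293.1436  58.6793]
[0.024, 0.068, 0.029] [347.4436  58.1498]
[-0.024, -0.04, 0.029] [295.386  176.4965]
[0.024, -0.04, 0.029] [347.3089 176.0494]
[-0.032, -0.054, 0.026] [287.7062 190.379 ]
[0.032, -0.054, 0.026] [355.2905 189.8063]
[-0.032, 0.09, 0.026] [284.4661  36.5296]
[0.032, 0.09, 0.026] [355.7925  35.8219]
```

```bash
python3 - <<'E'
from h import *
im=cv2.imread('pics/w8.png').max(2)
for x in(300,322,342): print('col',x,im[20:260:2,x].tolist())
for y in(80,110,150,165): print('row',y,im[y,230:420:2].tolist())
# ascii map
m=cv2.resize(im[20:260,230:430],(100,60),interpolation=cv2.INTER_AREA)
for r in m: print(''.join(' .:-=+*#%@'[9-min(9,int(v)//26)] for v in r))
E
```

```text
col 300 [85, 67, 83, 79, 100, 81, 71, 66, 61, 63, 144, 207, 205, 204, 205, 205, 205, 205, 203, 205, 205, 207, 206, 206, 208, 124, 60, 64, 65, 64, 64, 63, 64, 64, 64, 64, 64, 62, 64, 64, 62, 64, 63, 62, 60, 61, 59, 59, 58, 56, 59, 61, 60, 56, 57, 56, 58, 57, 60, 61, 61, 62, 67, 69, 65, 77, 78, 95, 91, 86, 94, 94, 102, 106, 104, 119, 128, 112, 136, 139, 115, 54, 54, 61, 61, 97, 88, 77, 80, 78, 70, 72, 62, 72, 80, 103, 120, 200, 199, 199, 199, 199, 202, 197, 199, 201, 200, 201, 200, 201, 202, 197, 197, 198, 201, 200, 195, 194, 195, 192]
col 322 [99, 98, 100, 105, 100, 73, 68, 61, 64, 64, 207, 206, 205, 202, 204, 204, 205, 204, 205, 206, 204, 204, 205, 207, 205, 52, 58, 62, 61, 64, 61, 63, 63, 61, 66, 66, 65, 66, 67, 65, 64, 69, 64, 65, 67, 64, 64, 64, 65, 64, 66, 86, 76, 72, 76, 68, 74, 81, 65, 82, 69, 70, 61, 63, 62, 64, 60, 61, 62, 95, 135, 66, 65, 58, 57, 58, 55, 52, 53, 58, 56, 55, 56, 62, 60, 74, 79, 82, 79, 77, 81, 82, 82, 80, 79, 100, 119, 189, 184, 182, 185, 184, 183, 184, 183, 184, 183, 184, 184, 187, 189, 191, 187, 186, 186, 186, 180, 178, 176, 178]
col 342 [95, 100, 91, 97, 1
[... 7702 characters left out ...]
:::::::::::::::::::::::::::::::::::::::::::::::::::::::::::::::::=+*=-:::.::::=++++=+=+=+++-::
::::::::::::::::::::::::::::::::::::::::::::::::::::::::::--::::::::::=+=::::::..::::-++++===+=+++=-
::::::::::::::::::::::::::::::::::::::::::::::::-::::::::---:::::::::::::::::::::::::::=++++==++++++
:::::::::::::::::::::::::::::::::::::::::::::::--::::::::::-::::::::::::::::::::::::::::-=++++++++++
:::::::::=======-::::::::::::::::::::::::::::::---::::::-----::::::::::::::::-======-:::::-+++++++++
::::::::*****###+::::::::::::::::::::::::::-----:::::::::---------:--:::::::=###*****-.:::::=+++++++
::::-:-*****####*::::::::::::::::::::::::::-----::::::::::::----------::-::-+####*****-::::::-++++-:
```

```bash
python3 - <<'E'
from h import *
p=np.load('p.npy');b=p[2];c=cal('w8')
def bed(uv,z):
    P=onz('wrist',uv,.013+z,c);d=P[:2]-p[:2];return np.round([np.cos(b)*d[0]+np.sin(b)*d[1],-np.sin(b)*d[0]+np.cos(b)*d[1]],4)
print('front',bed((322,69.5),.029),'back',bed((322,187),.029),bed((322,190),.026))
for r,l,rr in((80,297,347.5),(110,298,349),(150,300,350),(165,300.5,350.5)): print(r,bed((l,r),.029),bed((rr,r),.029))
print('slots',[bed((230+2*k,50),0) for k in(40,52.5)],[bed((230+2*k,40),0) for k in(40,52.5)])
print('loose face',bed((322,39.5),.026),bed((322,39.5),0),bed((322,30),.026))
print('plate right edge',bed((362,60),0),bed((362,130),0),'shaft inner',bed((252,80),.035),bed((253,130),.035))
E
```

```text
front [0.0014 0.0574] back [ 0.0005 -0.0503] [ 0.0005 -0.054 ]
80 [-0.0208  0.0483] [0.0239 0.0479]
110 [-0.0202  0.021 ] [0.0252 0.0207]
150 [-0.0191 -0.0154] [ 0.0262 -0.0157]
165 [-0.019  -0.0293] [ 0.0268 -0.0296]
slots [array([-0.0101,  0.0814]), array([0.0143, 0.0812])] [array([-0.01  ,  0.0918]), array([0.0144, 0.0916])]
loose face [0.0017 0.0861] [0.0017 0.0921] [0.0017 0.0953]
plate right edge [0.0407 0.0714] [0.0407 0.0008] shaft inner [-0.0601  0.0496] [-0.0605  0.0046]
```

The ASCII map shows the brick flat between the jaws and 3–4 mm from the fixed one. It is centred within about 1 mm in x and about 2° skewed, which the jaws will square. Next I'll find the screw.

```bash
python3 - <<'E'
from fit import *
p=np.load('p.npy');b=p[2];w5=('wrist',(264.4,13.5),cal('w5'))
O=[w4(73,206),L(90,435),T(112,128),w5]
def top(v,r=.061): 
    q=(-.073+r*np.sin(v[0]),v[1],.035+r*np.cos(v[0]));return bedpt(p,q)
f=lambda v:np.concatenate([proj(o[0],top(v),o[2])-o[1] for o in O])
r=least_squares(f,[.4,.165]);print(r.x,np.degrees(r.x[0]),f(r.x).round(1))
h=top(r.x,.05);print('head centre',h,'top',top(r.x))
# head centroid using w4 head blob (48-122,184-258) , L(65-122,412-478), T(90-123,117-162)
O=[w4(86,222),L(92,446),T(106,139)]
g=lambda v:np.concatenate([proj(o[0],top(v,.05),o[2])-o[1] for o in O])
r=least_squares(g,[.4,.165]);print(r.x,np.degrees(r.x[0]),g(r.x).round(1));h=top(r.x,.05);print(h)
go([h[0],h[1],.18],-11.63)
E
```

```text
[0.4383 0.1694] 25.111145084454307 [ 1.6  1.6 -0.4  1.3 -1.8  0.8  2.5 -0.7]
head centre [ 0.5528 -0.0896  0.0933] top [ 0.5573 -0.0906  0.1032]
[0.4774 0.1704] 27.354418864132906 [ 0.2 -0.1 -0.   0.1 -0.8 -0. ]
[ 0.5547 -0.089   0.0924]
t14.43 pos [ 0.5584 -0.3175  0.177 ] yaw 78.07 tilt [ 0.0007 -0.0004] q [ 0.8701  0.4773 -0.5414  1.6438  0.2697  1.0949  0.0455] F [ 0.1919 -0.5841 -0.165 ] M [ 0.0365 -0.0394  0.0054] g 59.975 0.0
shift units [ 8.9119 -2.0347 -0.1246] roll units 17.94
```

Emit:
carry_out --motion "60 1 -0.25 -0.1 0;60 1 -0.25 0 0;60 1 -0.25 0 0;60 1 -0.25 0 0;60 1 -0.25 0 0"

```text
time_s: 14.85
position: [0.5523, -0.1841, 0.1771]
ee_rot: [-2.432, -1.982, 0.002]
wrist_force: [-0.3, -0.2, 0.4]
gripper_width: 0.706
finger_force: 0.0
```

Emit:
carry_out --motion "60 1 -0.25 0 0;60 1 -0.25 0 0;60 1 -0.25 0 0;60 0.9 0 0 0;60 0 0 0 1"

```text
time_s: 15.27
position: [0.5542, -0.0787, 0.1776]
ee_rot: [-2.507, -1.883, -0.002]
wrist_force: [0.8, 2.0, 0.4]
gripper_width: 0.705
finger_force: 0.0
```

Emit:
carry_out --motion "60 0 0 0 1;60 0 0 0 1;60 0 0 0 1;60 0 0 0 1;60 0 0 0 1"

```text
time_s: 15.68
position: [0.5536, -0.0863, 0.177]
ee_rot: [-2.866, -1.28, 0.005]
wrist_force: [0.2, -0.1, -0.2]
gripper_width: 0.699
finger_force: 0.0
```

Emit:
carry_out --motion "60 0 0 0 1;60 0 0 0 1;60 0 0 0 1;60 0 0 0 1;60 0 0 0 1"

```text
time_s: 16.1
position: [0.5536, -0.0863, 0.177]
ee_rot: [-3.076, -0.629, 0.005]
wrist_force: [0.4, 0.1, 0.4]
gripper_width: 0.701
finger_force: 0.0
```

Emit:
carry_out --motion "60 0 0 0 1;60 0 0 0 1;60 0 0 0 1;60 0 0 0 1;60 0 0 0 1"

```text
time_s: 16.52
position: [0.5536, -0.0863, 0.1769]
ee_rot: [-3.14, 0.051, 0.006]
wrist_force: [-0.3, -0.9, -0.3]
gripper_width: 0.702
finger_force: 0.0
```

Emit:
carry_out --motion "50 0 0 0 1;50 0 0 0 0.9;50 0 0 0 0;50 0 0 0 0"

```text
time_s: 16.85
position: [0.554, -0.0869, 0.1774]
ee_rot: [-3.126, 0.302, 0.005]
wrist_force: [0.1, -0.8, 0.0]
gripper_width: 0.584
finger_force: 0.0
```

```bash
python3 - <<'E'
from h import *
s,Rm,y=st();c=snap('w9');go([.5545,-.089,.0925-.019],-11.63)
print(proj('wrist',[.5545,-.089,.0925],c))
im=cv2.imread('pics/w9.png').max(2)
m=cv2.resize(im[110:350,220:420],(100,60),interpolation=cv2.INTER_AREA)
for r in m: print(''.join(' .:-=+*#%@'[9-min(9,int(v)//26)] for v in r))
E
```

```text
t16.85 pos [ 0.554  -0.0869  0.1774] yaw -11.04 tilt [-0.0029  0.001 ] q [ 0.4242  0.3032 -0.3975  1.8473  0.135   1.0205 -1.7917] F [ 0.0826 -0.8118  0.0451] M [ 0.0089  0.0146 -0.0293] g 49.837 0.0
t16.90 pos [ 0.5543 -0.0872  0.1777] yaw -11.08 tilt [-0.0022  0.0008] q [ 0.4247  0.303  -0.3975  1.8468  0.1351  1.0204 -1.7918] F [ 0.2033 -0.2054  0.6011] M [-0.0248 -0.0167  0.0131] g 50.263 0.0
shift units [0.0301 0.0704 4.169 ] roll units 0.11
[325.5391 208.7423]
----------::::::::::::::::::::-.....................................................***+++++++*=....
-------::--::::::------:::::::-.................:..................................:***+*+**++*=....
---::::::::::::::----:::::::::-.............=********************++++++++++=======-=***+++++++*-....
---:::::::::::::::::::::::::::-..............::::::::::::::::::----------========+++##*++++++*******
--::::::::::::::::::::::::::::-....................................................:#**++++++**-::::
----:::----::::::::::::-:::::::....................................................-#**++++++**.....
------:-:::::::::::::::
[... 4730 characters left out ...]
%%%%%%%%%%%%%%%%##########%##%%####%%%%%%%##%%%%%%%##%%%%%%%###############%%%%%%%%%%%%%%%%%%%
#%%%%%%%%%%%%%%%%%%%%%#%%%%%%##%%%%%%%%%#%%%%%%%%##%%%%%%############%%%%%%%##%###%%%%%%%%%%%%%%%%%%
#%%%%%%%%%%%%%%%%%%%%%##%%%%%%#%%%%%%%%%##%%%%%#####%#%%%%##%%%%%%%##%%%%%%%####%%%%%%%%%%##%%%%%%%%
#%%%%%%%%%%%%%%%%%%%%%%#%%%%%%###%#########%%%%%%%#%%%%%%%%##%%%%%%##%%#%#######%%%%%%%%%%%%%%%%%%%%
%%%%%%%%%%%%%%%%%%%%%%%###%%%%%##%%%%%%%%%#%%%%%%%%#%%%%%%%###%###%###%%%%%%%#%%%%%%%%%%%%%%%%%%%%%%
%##%%%%%%%%%%%%%%%%%%%%%###############%##%#%%%%%%#####%%%%####%%#########%%###%%%%%%%%%%%%%%%%%%%%%
%%#%%%%%%%%%%%%%%%%%%%%%%%%%%%%%%%%%%%%%%%%%%%#%%%%%%%%%%%%%%%%%%%%%%%%%%%%%%%%%%%%%%%%%%%%%%%%%%%%%
```

The head shows at about (324,205), as predicted, turned a little clockwise. I'll grip it square to the shaft.

Emit:
carry_out --motion "50 0.05 0.05 1 0.1;50 0 0 1 0;50 0 0 1 0;50 0 0 0.7 0;50 0 0 0.3 0" --squeeze 30

```text
time_s: 17.32
position: [0.5533, -0.0893, 0.0753]
ee_rot: [-3.124, 0.32, 0.01]
wrist_force: [-1.2, 0.9, 0.2]
gripper_width: 0.584
finger_force: 0.0
```

Emit:
carry_out --motion "10 0 0 0 0;10 0 0 0 0;10 0 0 0 0;10 0 0 0 0;10 0 0 0 0" --squeeze 30

```text
time_s: 17.73
position: [0.5566, -0.0898, 0.0795]
ee_rot: [-3.125, 0.322, -0.002]
wrist_force: [0.1, 1.3, -2.3]
gripper_width: 0.261
finger_force: 29.4
```

```bash
python3 - <<'E'
from h import *
st()
E
```

```text
t17.73 pos [ 0.5566 -0.0898  0.0795] yaw -11.78 tilt [0.0012 0.0001] q [ 0.3955  0.4352 -0.3664  1.9076  0.2052  0.8338 -1.8545] F [ 0.0624  1.2768 -2.3213] M [ 0.069   0.078  -0.0471] g 22.290 29.43822104483843
```

Emit:
carry_out --motion "5 0 0 0 0;5 0 0 0 0;5 0 0 0 0;5 0 0 0 0" --squeeze 60

```text
time_s: 18.07
position: [0.5568, -0.0899, 0.0794]
ee_rot: [-3.125, 0.323, -0.002]
wrist_force: [-1.5, 1.1, 0.5]
gripper_width: 0.244
finger_force: 58.7
```

Emit:
carry_out --motion "5 0 0.2 0 0;5 0 0.4 0 0;5 0 0.5 0 0;5 0 0.5 0 0;5 0 0.5 0 0" --squeeze 40

```text
time_s: 18.48
position: [0.5453, -0.1431, 0.0792]
ee_rot: [-3.124, 0.325, -0.001]
wrist_force: [0.0, 4.0, 2.1]
gripper_width: 0.246
finger_force: 58.2
```

Emit:
carry_out --motion "5 0 0.4 0 0;5 0 0.3 0 0;5 0 0.2 0 0;5 0 0.1 0 0;5 0 0 0 0"

```text
time_s: 18.9
position: [0.5403, -0.167, 0.079]
ee_rot: [3.124, -0.324, 0.0]
wrist_force: [-1.1, 1.7, 4.3]
gripper_width: 0.241
finger_force: 58.3
```

```bash
cat >> h.py <<'E'
def bedst():
    s,Rm,y=st();p=np.load('p.npy');b=p[2];d=s['position'][:2]-p[:2];f=s['wrist_force']
    B=np.array([[np.cos(b),np.sin(b)],[-np.sin(b),np.cos(b)]]);print('BED xy',B@d,'z',s['position'][2]-.013,'F',B@f[:2],f[2])
E
python3 - <<'E'
from h import *
bedst()
E
```

```text
t18.90 pos [ 0.5403 -0.167   0.079 ] yaw -11.84 tilt [ 0.0002 -0.0009] q [ 0.5145  0.4358 -0.3426  1.904   0.1939  0.8333 -1.7068] F [-1.1002  1.6998  4.3437] M [ 0.3818  0.3006 -0.0185] g 20.545 58.325654938817024
BED xy [-0.0484  0.0911] z 0.06600228084435707 F [-1.4203  1.4431] 4.343712637946948
```

Emit:
carry_out --motion "5 0 0.1 0 0;5 0 0.1 0 0;5 0 0.06 0 0;5 0 0.06 0 0;5 0 0 0 0"

```text
time_s: 19.32
position: [0.5393, -0.1721, 0.079]
ee_rot: [-3.123, 0.321, -0.001]
wrist_force: [-0.0, 5.4, 4.7]
gripper_width: 0.245
finger_force: 59.2
```

Emit:
carry_out --motion "5 0 0.04 0 0;5 0 0.04 0 0;5 0 0.04 0 0;5 0 0 0 0;5 0 0 0 0"

```text
time_s: 19.73
position: [0.5391, -0.1726, 0.079]
ee_rot: [-3.121, 0.319, -0.001]
wrist_force: [0.4, 7.8, 5.9]
gripper_width: 0.245
finger_force: 59.8
```

```bash
python3 - <<'E'
from h import *
bedst()
E
```

```text
t19.73 pos [ 0.5391 -0.1726  0.079 ] yaw -11.66 tilt [0.001  0.0045] q [ 0.5283  0.4373 -0.3436  1.9021  0.1877  0.8337 -1.6864] F [0.3531 7.7885 5.9468] M [ 1.9715  0.0606 -0.1578] g 20.892 59.76889304816723
BED xy [-0.0484  0.0854] z 0.0659735023694286 F [-1.2243  7.6998] 5.946828668733035
```

Emit:
carry_out --motion "5 0 0.08 0 0;5 0 0.08 0 0;5 0 0.08 0 0;5 0 0 0 0;5 0 0 0 0"

```text
time_s: 20.15
position: [0.5389, -0.1735, 0.079]
ee_rot: [-3.115, 0.314, -0.001]
wrist_force: [0.8, 14.8, 5.9]
gripper_width: 0.241
finger_force: 60.4
```

Emit:
carry_out --motion "5 0 0.08 0 0;5 0 0.08 0 0;5 0 0.08 0 0;5 0 0 0 0;5 0 0 0 0"

```text
time_s: 20.57
position: [0.5386, -0.1742, 0.079]
ee_rot: [-3.11, 0.31, -0.001]
wrist_force: [2.0, 20.6, 6.2]
gripper_width: 0.241
finger_force: 60.9
```

```bash
python3 - <<'E'
from h import *
bedst();t=ctrl.snapshot('top');cv2.imwrite('pics/t10.png',t[:,:,::-1]);snap('w10')
E
```

```text
t20.57 pos [ 0.5386 -0.1742  0.079 ] yaw -11.38 tilt [0.0025 0.0159] q [ 0.5425  0.4393 -0.3494  1.9     0.1759  0.8346 -1.6643] F [ 1.992  20.5965  6.1736] M [ 4.7771 -0.198  -0.2452] g 20.620 60.89148404658772
BED xy [-0.0486  0.0837] z 0.06597807031424353 F [-2.201  20.5752] 6.173570976727537
```

Pushing force reaches 20 N with no more travel, so the stack is snug. I'll ease the push, regrip lightly and swing the screw over along the arc.

Emit:
carry_out --motion "5 0 -0.15 0 0;5 0 -0.15 0 0;5 0 -0.06 0 0;26 0 0 0 0;26 0 0 0 0" --squeeze 20

```text
time_s: 21.08
position: [0.5389, -0.1749, 0.0786]
ee_rot: [-3.121, 0.317, -0.002]
wrist_force: [1.9, 9.3, 2.7]
gripper_width: 0.303
finger_force: 4.6
```

Emit:
carry_out --motion "26 0 0 0 0;5 0 0 0 0;5 0 0 0 0;5 0 0 0 0" --squeeze 20

```text
time_s: 21.42
position: [0.5396, -0.1738, 0.0788]
ee_rot: [-3.119, 0.316, -0.004]
wrist_force: [2.2, 11.6, 5.0]
gripper_width: 0.255
finger_force: 19.3
```

```bash
python3 - <<'E'
from h import *
bedst()
a0=26.5
P=[(.05*np.sin(np.radians(a)),.05*np.cos(np.radians(a))) for a in np.linspace(26.5,-35,14)]
print(np.round(np.diff(P,axis=0)/.025,2).tolist())
E
```

```text
t21.42 pos [ 0.5396 -0.1738  0.0788] yaw -11.56 tilt [0.0029 0.006 ] q [ 0.5319  0.4381 -0.3444  1.9013  0.1861  0.8321 -1.6806] F [ 2.184  11.5519  4.9586] M [ 2.2656 -0.3208 -0.0507] g 21.798 19.316133140819147
BED xy [-0.0477  0.0843] z 0.0658438462268435 F [-0.1897 11.755 ] 4.958588661115036
[[-0.15, 0.07], [-0.16, 0.05], [-0.16, 0.04], [-0.16, 0.03], [-0.16, 0.01], [-0.17, 0.0], [-0.16, -0.01], [-0.16, -0.03], [-0.16, -0.04], [-0.16, -0.05], [-0.15, -0.06], [-0.15, -0.08], [-0.14, -0.09]]
```

Emit:
carry_out --motion "5 -0.15 0 -0.07 0;5 -0.16 0 -0.05 0;5 -0.16 0 -0.04 0;5 -0.16 0 -0.03 0;5 -0.16 0 -0.01 0"

```text
time_s: 21.83
position: [0.5239, -0.17, 0.0847]
ee_rot: [-3.119, 0.316, -0.017]
wrist_force: [7.1, 10.7, 0.9]
gripper_width: 0.226
finger_force: 19.5
```

```bash
python3 - <<'E'
from h import *
bedst()
E
```

```text
t21.83 pos [ 0.5239 -0.17    0.0847] yaw -11.57 tilt [0.0116 0.0053] q [ 0.5447  0.3998 -0.352   1.9433  0.1743  0.818  -1.6726] F [ 7.0828 10.7064  0.8955] M [ 2.3081 -1.7617 -0.1401] g 19.280 19.538522958755493
BED xy [-0.0638  0.0848] z 0.07168747193396073 F [ 4.779  11.9145] 0.8955004146078123
```

Emit:
carry_out --motion "5 -0.17 0 0 0;5 -0.16 0 0.01 0;5 -0.16 0 0.03 0;5 -0.16 0 0.04 0;5 -0.16 0 0.05 0"

```text
time_s: 22.25
position: [0.5067, -0.1664, 0.0837]
ee_rot: [-3.12, 0.315, -0.025]
wrist_force: [6.8, 11.3, 9.3]
gripper_width: 0.232
finger_force: 20.1
```

Emit:
carry_out --motion "5 -0.15 0 0.06 0;5 -0.15 0 0.08 0;5 -0.14 0 0.09 0;5 0 0 0 0;5 0 0 0 0"

```text
time_s: 22.67
position: [0.4938, -0.1637, 0.0778]
ee_rot: [-3.121, 0.314, -0.017]
wrist_force: [3.0, 11.8, 13.0]
gripper_width: 0.23
finger_force: 21.8
```

```bash
python3 - <<'E'
from h import *
bedst()
E
```

```text
t22.67 pos [ 0.4938 -0.1637  0.0778] yaw -11.50 tilt [0.0111 0.0041] q [ 0.5587  0.3616 -0.3576  2.018   0.1677  0.7802 -1.6675] F [ 3.0282 11.8108 13.0222] M [ 2.7266 -0.7887  0.0474] g 19.680 21.80063009262085
BED xy [-0.0946  0.085 ] z 0.06480921429991147 F [ 0.585  12.1787] 13.022183661372935
```

Emit:
carry_out --motion "5 -0.1 0 0.1 0;5 -0.08 0 0.08 0;5 0 0 0 0;5 0 -0.2 0 0;50 0 -0.15 0 0"

```text
time_s: 23.08
position: [0.487, -0.1602, 0.0715]
ee_rot: [3.123, -0.319, 0.006]
wrist_force: [0.7, -1.7, 0.5]
gripper_width: 0.357
finger_force: 0.0
```

Emit:
carry_out --motion "50 0 0 0 0;50 0 0 0 0;50 0 0 -0.5 0;50 0 0 -1 0;50 0.5 0 -1 0"

```text
time_s: 23.5
position: [0.4927, -0.163, 0.1317]
ee_rot: [-3.125, 0.326, 0.012]
wrist_force: [0.1, -0.2, -0.9]
gripper_width: 0.584
finger_force: 0.0
```

Emit:
carry_out --motion "50 0.5 0 -1 0;50 0 0 -0.5 0;50 0 0 0 0;50 0 0 0 0"

```text
time_s: 23.83
position: [0.5088, -0.1656, 0.1705]
ee_rot: [3.124, -0.324, 0.0]
wrist_force: [-0.4, -0.2, -0.8]
gripper_width: 0.586
finger_force: 0.0
```

```bash
python3 - <<'E'
from h import *
bedst();c=snap('w11')
p=np.load('p.npy');b=p[2]
for a in(-25,-30,-35,-40):
    q=(-.073+.061*np.sin(np.radians(a)),.083,.035+.061*np.cos(np.radians(a)));P=[p[0]+np.cos(b)*q[0]-np.sin(b)*q[1],p[1]+np.sin(b)*q[0]+np.cos(b)*q[1],.013+q[2]];print(a,proj('wrist',P,c))
im=cv2.imread('pics/w11.png');t=ctrl.snapshot('top')[:,:,::-1];cv2.imwrite('pics/t11.png',t)
cv2.imwrite('pics/c11.png',np.vstack([cv2.resize(im[110:260,200:440],(800,500),interpolation=cv2.INTER_CUBIC)]))
E
```

```text
t23.83 pos [ 0.5088 -0.1656  0.1705] yaw -11.86 tilt [-0.0001 -0.0007] q [ 0.5696  0.2593 -0.376   1.9163  0.114   0.9863 -1.6358] F [-0.3501 -0.1964 -0.782 ] M [ 0.0045 -0.0195  0.0104] g 50.055 0.0
BED xy [-0.0795  0.0862] z 0.15749379246411777 F [-0.3034 -0.2629] -0.7820395327658629
-25 [327.207  242.1711]
-30 [327.1486 246.5037]
-35 [327.0848 250.1854]
-40 [327.0166 253.2129]
```

View pics/c11.png

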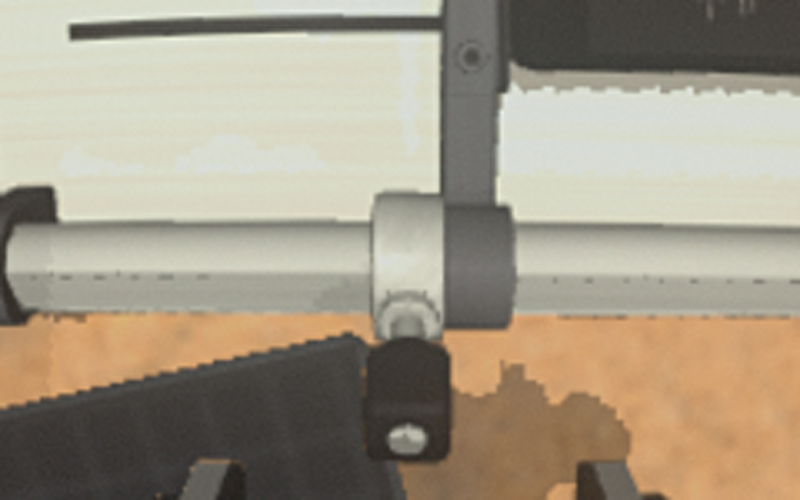

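```bash
cat > alpha.py <<'E'
from h import *
p=np.load('p.npy');b=p[2]
def W(q): return np.array([p[0]+np.cos(b)*q[0]-np.sin(b)*q[1],p[1]+np.sin(b)*q[0]+np.cos(b)*q[1],.013+q[2]])
def sil(c,x,y,R,z=.035):
    r=[proj('wrist',W((x+R*np.sin(t),y,z+R*np.cos(t))),c)[1] for t in np.linspace(-np.pi,np.pi,721)];return min(r),max(r)
def dotrow(c,x,y,a,r=.061,z=.035): return proj('wrist',W((x+r*np.sin(a),y,z+r*np.cos(a))),c)
E
python3 - <<'E'
from alpha import *
from scipy.optimize import brentq
c=cal('w11')
yv=None
for x in(-.073,-.075,-.071): print(x,'shaft@y',sil(c,x,.02,.012),'collar',sil(c,x,.083,.020))
print('obs shaft 176.6 203.6 collar 168.5')
c9=cal('w9')
for dz in(0,.003):
  for x in(-.075,-.073,-.071):
    f=lambda a:dotrow(c,x,.083,a,z=.035+dz)[1]-241.4
    g=lambda a:dotrow(c9,x,.17,a,z=.035+dz)[1]-205.6
    try:print(dz,x,'alpha now',np.degrees(brentq(f,-1.2,.3)),'before',np.degrees(brentq(g,-.6,1.2)))
    except Exception as e:print(e,f(-1.2),f(.3))
E
```

```text
-0.073 shaft@y (np.float64(176.35382816048553), np.float64(202.94653392029693)) collar (np.float64(167.06199779309196), np.float64(212.25796390857226))
-0.075 shaft@y (np.float64(178.51666482128095), np.float64(205.06167013992214)) collar (np.float64(169.2845851976511), np.float64(214.39594313952065))
-0.071 shaft@y (np.float64(174.18384479657826), np.float64(200.82316482598372)) collar (np.float64(164.83237900482692), np.float64(210.1109517927735))
obs shaft 176.6 203.6 collar 168.5
0 -0.075 alpha now -21.661675442006192 before 29.559676817142115
0 -0.073 alpha now -24.180692845665813 before 27.738113079103975
0 -0.071 alpha now -26.83127137963666 before 25.926664276927525
0.003 -0.075 alpha now -20.024568110858212 before 30.440124423829708
0.003 -0.073 alpha now -22.467642161975295 before 28.61297249575813
0.003 -0.071 alpha now -25.02669422960721 before 26.796906925641856
```

```bash
python3 - <<'E'
from alpha import *
c=cal('w11')
F=[(.039,.010,212.),(.061,.010,230.),(.061,-.010,248.),(.061,0,241.4)]
im=cv2.imread('pics/w11.png').max(2);print('head col rows205-252',im[205:253,318].tolist());print(im[205:253,328].tolist())
def r(v,fx=None):
    a,x,ro=v if fx is None else (v[0],fx,v[1]);o=[]
    for rr,t,row in F:
        rr+=ro;o.append(proj('wrist',W((x+rr*np.sin(a)+t*np.cos(a),.083,.035+rr*np.cos(a)-t*np.sin(a))),c)[1]-row)
    return o
s=least_squares(r,[-.5,-.0735,0]);print(np.degrees(s.x[0]),s.x,s.fun)
for x in(-.0735,-.072):
    s=least_squares(lambda v:r(v,x),[-.5,0]);print(x,np.degrees(s.x[0]),s.x[1],s.fun)
E
```

```text
head col rows205-252 [152, 133, 116, 120, 120, 109, 81, 62, 60, 62, 63, 60, 62, 61, 64, 60, 59, 64, 58, 61, 59, 58, 58, 58, 59, 62, 67, 67, 68, 63, 60, 56, 55, 100, 158, 187, 148, 127, 132, 124, 91, 55, 48, 72, 82, 78, 76, 76]
[179, 186, 181, 181, 176, 164, 129, 91, 68, 59, 61, 65, 64, 61, 60, 64, 63, 63, 63, 62, 62, 62, 59, 64, 61, 63, 67, 70, 72, 63, 64, 60, 56, 56, 61, 74, 77, 71, 64, 56, 52, 51, 51, 74, 107, 129, 131, 127]
-21.35652627572888 [-0.3727 -0.0844 -0.0132] [-0.019   0.7042  0.7318 -1.417 ]
-0.0735 -23.200471297488388 -0.0006691621622677126 [-1.4148  0.9645  1.2679 -0.9917]
-0.072 -23.560070616165145 0.0008987012469945108 [-1.6114  1.0298  1.3157 -0.9319]
```

The view shows the collar tight on the jaw eye (contact line at u=443) and the brick's end against the jaw. The screw now leans towards the operator, and the dot on its head at (407,438) gives about -23.5°. It needs roughly 11.5° more.

Emit:
carry_out --motion "50 -0.3 0 1 0;50 -0.26 0 1 0;50 0 0 1 0;50 0 0 0.66 0;50 0 0 0 0"

```text
time_s: 24.35
position: [0.4895, -0.1605, 0.0731]
ee_rot: [-3.122, 0.322, 0.02]
wrist_force: [-0.5, 0.3, -0.6]
gripper_width: 0.586
finger_force: 0.0
```

Emit:
carry_out --motion "5 0 0 0 0;5 0 0 0 0;5 0 0 0 0;5 0 0.1 0 0;5 0 0.1 0 0" --squeeze 20

```text
time_s: 24.77
position: [0.4962, -0.1631, 0.0796]
ee_rot: [-3.12, 0.32, -0.003]
wrist_force: [2.0, 9.2, -0.8]
gripper_width: 0.23
finger_force: 25.3
```

Emit:
carry_out --motion "5 -0.13 0 0.05 0;5 -0.13 0 0.07 0;5 -0.13 0 0.08 0;5 -0.1 0 0.08 0;5 0 0 0 0"

```text
time_s: 25.18
position: [0.4898, -0.1618, 0.0757]
ee_rot: [-3.123, 0.318, -0.022]
wrist_force: [3.8, 6.2, 5.5]
gripper_width: 0.232
finger_force: 26.5
```

```bash
python3 - <<'E'
from h import *
bedst()
E
```

```text
t25.18 pos [ 0.4898 -0.1618  0.0757] yaw -11.65 tilt [0.0141 0.0009] q [ 0.5581  0.356  -0.359   2.032   0.1714  0.7683 -1.6764] F [3.8293 6.1834 5.5204] M [ 1.2359 -1.0603 -0.0259] g 19.785 26.51287168264389
BED xy [-0.0989  0.086 ] z 0.06272751944277515 F [2.5042 6.8284] 5.520381431904665
```

Emit:
carry_out --motion "5 -0.12 0 0.09 0;5 -0.12 0 0.09 0;5 0 0 0 0;5 0 0 0 0"

```text
time_s: 25.52
position: [0.4838, -0.1606, 0.0711]
ee_rot: [-3.123, 0.318, -0.021]
wrist_force: [2.9, 5.8, 5.6]
gripper_width: 0.23
finger_force: 27.0
```

```bash
python3 - <<'E'
from h import *
bedst();snap('w12')
E
```

```text
t25.52 pos [ 0.4838 -0.1606  0.0711] yaw -11.64 tilt [0.0135 0.001 ] q [ 0.5593  0.3543 -0.3586  2.0477  0.1728  0.7549 -1.6775] F [2.8589 5.8305 5.585 ] M [ 1.2295 -0.9948  0.0325] g 19.622 26.993997395038605
BED xy [-0.1051  0.086 ] z 0.05810337031306072 F [1.6248 6.2871] 5.584988646650941
```

Emit:
carry_out --motion "50 0.15 -0.15 0 0;50 0 0 0 0;50 0 0 -0.6 0;50 0.3 0 -1 0;50 0.5 0 -1 0"

```text
time_s: 25.98
position: [0.4976, -0.165, 0.1315]
ee_rot: [3.124, -0.325, -0.01]
wrist_force: [0.2, -0.5, 0.1]
gripper_width: 0.583
finger_force: 0.0
```

Emit:
carry_out --motion "50 0.1 0 -1 0;50 0 0 0 0;50 0 0 0 0"

```text
time_s: 26.23
position: [0.5044, -0.1663, 0.159]
ee_rot: [3.123, -0.325, 0.005]
wrist_force: [0.4, -0.2, 0.3]
gripper_width: 0.582
finger_force: 0.0
```

```bash
python3 - <<'E'
from alpha import *
bedst();c=snap('w13')
for a in(-25,-30,-35,-40): print(a,dotrow(c,-.0735,.086,np.radians(a)))
im=cv2.imread('pics/w13.png').max(2)
m=im[160:290,295:350]
for i,r in enumerate(m[::2]): print(160+2*i,''.join(' .:-=+*#%@'[9-min(9,int(v)//26)] for v in r))
E
```

```text
t26.23 pos [ 0.5044 -0.1663  0.159 ] yaw -11.87 tilt [ 0.0031 -0.0021] q [ 0.5734  0.2646 -0.3764  1.9373  0.1196  0.9573 -1.6377] F [ 0.434  -0.232   0.3405] M [-0.0368 -0.0097  0.0311] g 49.723 0.0
BED xy [-0.0837  0.0846] z 0.14604910386965286 F [ 0.4719 -0.1397] 0.34053303872114493
-25 [320.916 244.391]
-30 [320.9678 248.9333]
-35 [321.0177 252.7804]
-40 [321.0652 255.9313]
160 ..................................:=**+++++++++++++*+-.
162 ..................................-+*++++++++++++++++-.
164 ..................................:=**+++++++++++++++-.
166 ..............:=+++++++++++++++++++***+++++++++++++*=:.
168 .............:-====================++*+++++++++++++*=:.
170 .............:-=------=-============+******************
172 .............:---------------------=+******************
174 ---============---------------------=******************
176 =============+=::::::::-------------=******************
178 -------------==::::::::::::::-------=************+**+**
180 -------------=-:::::::::::::::::-::-=**+**+++++*++++*++
182 ::::::::::::-==-:::::::::::::::::::-=++++++++++++++++++
[... 2480 characters left out ...]
###########*==========+++===============
268 ####%####################**+=========+++===============
270 #########################*##========+=+++==============
272 ############################=========+++++=============
274 ##########%###############*##+======+++++++============
276 ########%####################+========+++++============
278 #############################*+=========++=============
280 ##############################+========================
282 ##############################*========================
284 #####%###%#####################*=======================
286 ###############################*=======+++++++=========
288 ############%###################*======++++++=+========
```

```bash
python3 - <<'E'
from alpha import *
def fit(k,F,y):
    c=cal(k)
    for x in(-.0735,-.072,-.075):
        def r(v):
            a,ro=v;o=[]
            for rr,t,row in F:
                rr+=ro;o.append(proj('wrist',W((x+rr*np.sin(a)+t*np.cos(a),y,.035+rr*np.cos(a)-t*np.sin(a))),c)[1]-row)
            return o
        s=least_squares(r,[-.5,0]);print(k,x,np.degrees(s.x[0]),s.x[1],s.fun.round(1))
fit('w13',[(.039,.010,221.5),(.061,.010,250.5),(.061,-.010,259),(.061,0,255)],.086)
fit('w11',[(.039,.010,212.),(.061,.010,236.),(.061,-.010,247.5),(.061,0,241.4)],.086)
c=cal('w13');print(sil(c,-.0735,.11,.012),sil(c,-.0735,.086,.02))
im=cv2.imread('pics/w13.png').max(2);print(im[160:215,290].tolist());print(im[215:262:1,320].tolist())
E
```

```text
w13 -0.0735 -43.071742254901686 -0.002418754690835831 [ 1.3 -0.7 -0.  -0.5]
w13 -0.072 -43.225546548704116 -0.0010181970303558866 [ 1.2 -0.7 -0.  -0.4]
w13 -0.075 -42.9247079629563 -0.0038247109349901437 [ 1.4 -0.8 -0.1 -0.5]
w11 -0.0735 -38.51534122130042 -0.009828072277844888 [-0.2 -0.1 -0.2  0.4]
w11 -0.072 -38.716298567550915 -0.008353394974095535 [-0.3 -0.1 -0.1  0.5]
w11 -0.075 -38.324832049009665 -0.011312653919270924 [-0.1 -0.2 -0.2  0.4]
(np.float64(175.34068389436302), np.float64(203.58579508496484)) (np.float64(165.6713205458309), np.float64(212.9194997718451))
[218, 218, 218, 219, 217, 217, 218, 217, 217, 217, 217, 218, 220, 220, 162, 131, 136, 151, 164, 172, 180, 186, 190, 197, 200, 202, 206, 207, 209, 206, 195, 172, 165, 168, 166, 167, 167, 160, 161, 165, 164, 169, 173, 165, 194, 219, 218, 215, 216, 217, 218, 204, 144, 92, 81]
[175, 174, 170, 170, 157, 115, 61, 61, 62, 62, 63, 63, 60, 61, 61, 61, 60, 61, 63, 57, 57, 58, 58, 57, 55, 57, 57, 56, 54, 51, 53, 52, 53, 53, 54, 52, 45, 54, 125, 128, 118, 118, 109, 75, 94, 100, 99]
```

```bash
python3 - <<'E'
from alpha import *
for k,bot,dot,far in(('w11',212,241.4,247.5),('w13',220.3,255,258.5)):
    c=cal(k);cam=np.array(c['pose'])[:3,3]
    for A in(-20,-24,-28,-32,-36,-40,-44):
        a=np.radians(A);g=lambda r,t:W((-.0735+r*np.sin(a)+t*np.cos(a),.086,.035+r*np.cos(a)-t*np.sin(a)))
        ax=g(1,0)-g(0,0);d=g(.061,0);v=(cam-d)/np.linalg.norm(cam-d)
        P=lambda r,t:proj('wrist',g(r,t),c)[1]
        print(k,A,'bot %.1f topedge %.1f dot %.1f far %.1f'%(P(.039,.01),P(.061,.01),P(.061,0),P(.061,-.01)),'obs',bot,dot,far,'cosview %.2f'%(ax@v),'dotheight',round(P(.061,-.004)-P(.061,.004),1))
im=cv2.imread('pics/w13.png').max(2);print(im[248:262,312:330])
im=cv2.imread('pics/w11.png').max(2);print(im[234:250,312:332])
E
```

```text
w11 -20 bot 208.5 topedge 227.7 dot 237.8 far 247.4 obs 212 241.4 247.5 cosview 0.72 dotheight 7.9
w11 -24 bot 211.8 topedge 232.6 dot 241.9 far 250.5 obs 212 241.4 247.5 cosview 0.67 dotheight 7.2
w11 -28 bot 215.0 topedge 237.2 dot 245.5 far 253.2 obs 212 241.4 247.5 cosview 0.60 dotheight 6.4
w11 -32 bot 217.9 topedge 241.4 dot 248.7 far 255.4 obs 212 241.4 247.5 cosview 0.54 dotheight 5.6
w11 -36 bot 220.7 topedge 245.2 dot 251.4 far 257.3 obs 212 241.4 247.5 cosview 0.47 dotheight 4.8
w11 -40 bot 223.2 topedge 248.6 dot 253.8 far 258.7 obs 212 241.4 247.5 cosview 0.40 dotheight 4.0
w11 -44 bot 225.6 topedge 251.5 dot 255.7 far 259.7 obs 212 241.4 247.5 cosview 0.33 dotheight 3.3
w13 -20 bot 208.3 topedge 228.4 dot 239.2 far 249.3 obs 220.3 255 258.5 cosview 0.72 dotheight 8.3
w13 -24 bot 211.7 topedge 233.6 dot 243.4 far 252.5 obs 220.3 255 258.5 cosview 0.66 dotheight 7.5
w13 -28 bot 215.0 topedge 238.5 dot 247.2 far 255.3 obs 220.3 255 258.5 cosview 0.60 dotheight 6.7
w13 -32 bot 218.2 topedge 242.9 dot 250.6 far 257.6 obs 220.3 255 258.5 cosview 0.53 dotheight 5.9
w13 -36 bot
[... 1997 characters left out ...]
  77  50
   54  57]
 [ 56  55  51  60  90 123 127 129 128 124 128 145 152 155 151 116  71  53
   56  56]
 [ 53  52  53  53  74 123 132 130 130 128 126 128 127 130 129  95  64  53
   53  59]
 [ 52  49  50  49  57 110 124 126 130 129 129 128 130 127 112  68  56  55
   54  55]
 [ 51  49  50  49  50  63  91 115 128 124 124 123 126 113  78  53  52  55
   54  51]
 [ 50  48  53  49  50  50  55  61  68  71  72  69  68  62  53  47  51  53
   53  52]
 [ 50  51  50  49  50  49  48  50  50  49  51  49  50  47  52  51  51  50
   53  53]
 [ 56  58  59  66  73  72  72  83  88  74  70  73  72  75  75  73  74  72
   74  84]
 [ 63  61  63  67  77  77  82 106 123 113 113 111 113 111 109 106 107 103
  103 112]]
```

Emit:
carry_out --motion "50 -0.4 -0.03 1 0;50 -0.41 -0.03 1 0;50 0 0 1 0;50 0 0 0.45 0;50 0 0 0 0"

```text
time_s: 26.7
position: [0.4792, -0.1584, 0.0669]
ee_rot: [-3.123, 0.323, 0.015]
wrist_force: [0.3, 0.5, 0.7]
gripper_width: 0.583
finger_force: 0.0
```

Emit:
carry_out --motion "5 0 0 0 0;5 0 0 0 0;5 0 0 0 0;5 0 0.1 0 0;5 0 0.1 0 0" --squeeze 30

```text
time_s: 27.12
position: [0.485, -0.1607, 0.0723]
ee_rot: [-3.121, 0.319, -0.006]
wrist_force: [2.5, 8.6, 1.4]
gripper_width: 0.229
finger_force: 33.3
```

```bash
python3 - <<'E'
from h import *
bedst()
E
```

```text
t27.12 pos [ 0.485  -0.1607  0.0723] yaw -11.68 tilt [0.004  0.0039] q [ 0.559   0.3596 -0.3596  2.0368  0.1719  0.7708 -1.6775] F [2.486  8.5678 1.449 ] M [ 2.1731 -0.4612  0.1649] g 19.573 33.30778777599335
BED xy [-0.1038  0.0862] z 0.05929570649733053 F [0.7078 8.8931] 1.4489744063120085
```

Emit:
carry_out --motion "5 0.07 0 -0.05 0;5 0.06 0 -0.05 0;5 0 0 0 0;2 0 0 0 0;2 0 0 0 0" --squeeze 70

```text
time_s: 27.53
position: [0.4853, -0.1606, 0.073]
ee_rot: [-3.121, 0.318, 0.004]
wrist_force: [0.5, 6.0, -3.5]
gripper_width: 0.217
finger_force: 71.6
```

```bash
python3 - <<'E'
from h import *
bedst()
E
```

```text
t27.53 pos [ 0.4853 -0.1606  0.073 ] yaw -11.64 tilt [-0.002   0.0049] q [ 0.5582  0.362  -0.3597  2.0315  0.172   0.7799 -1.6773] F [ 0.4588  5.9544 -3.4869] M [1.4653 0.0436 0.1233] g 18.495 71.60909056663513
BED xy [-0.1036  0.0863] z 0.05995589082766534 F [-0.751   5.9246] -3.4868719423663515
```

Emit:
carry_out --motion "2 0 0 0 0.8;2 0 0 0.01 0.8;2 0 0 0.01 0.8;2 0 0 0.01 0.8;2 0 0 0.01 0.8"

```text
time_s: 27.95
position: [0.4877, -0.156, 0.0734]
ee_rot: [-3.016, 0.847, 0.002]
wrist_force: [-1.3, 12.1, 5.6]
gripper_width: 0.218
finger_force: 95.0
```

```bash
python3 - <<'E'
from h import *
bedst()
E
```

```text
t27.95 pos [ 0.4877 -0.156   0.0734] yaw -31.36 tilt [0.0012 0.0089] q [ 0.4972  0.3543 -0.298   2.0333  0.1335  0.7737 -1.9973] F [-1.3051 12.1038  5.5954] M [ 4.4693 -0.4083  1.5902] g 18.644 95.00531539320946
BED xy [-0.1022  0.0913] z 0.06042010820851726 F [-3.7184 11.5922] 5.595410868119968
```

Emit:
carry_out --motion "45 0 0 0 0;45 0 0 0 0;45 0 0 -0.6 0;45 0.3 0 -1 0;45 0.4 0 -1 0" --squeeze 25

```text
time_s: 28.37
position: [0.499, -0.1751, 0.1376]
ee_rot: [3.02, -0.862, -0.005]
wrist_force: [0.9, -0.1, 0.1]
gripper_width: 0.53
finger_force: 0.0
```

Emit:
carry_out --motion "45 0 0 -1 0;45 0 0 0 0;45 0 0 0 0"

```text
time_s: 28.62
position: [0.5024, -0.1763, 0.165]
ee_rot: [3.019, -0.863, 0.009]
wrist_force: [-0.4, -0.1, -0.4]
gripper_width: 0.527
finger_force: 0.0
```

```bash
python3 - <<'E'
from alpha import *
bedst();c=snap('w14')
for a in(-20,-25,-30,-35,-40,-45): print(a,dotrow(c,-.0735,.0865,np.radians(a)))
im=cv2.imread('pics/w14.png').max(2)
m=im[150:280,275:375]
for i,r in enumerate(m[::2]): print(150+2*i,''.join(' .:-=+*#%@'[9-min(9,int(v)//26)] for v in r))
E
```

```text
t28.62 pos [ 0.5024 -0.1763  0.165 ] yaw -31.92 tilt [ 0.005  -0.0029] q [ 0.5275  0.2506 -0.3021  1.934   0.0919  0.9644 -1.9457] F [-0.4098 -0.0784 -0.3677] M [-0.0029 -0.0484  0.0392] g 45.022 0.0
BED xy [-0.0836  0.0744] z 0.15201434381294324 F [-0.3855 -0.1594] -0.3677262729981747
-20 [312.3419 240.5662]
-25 [314.8499 245.2428]
-30 [317.1956 249.2971]
-35 [319.3592 252.7149]
-40 [321.3263 255.4942]
-45 [323.0868 257.6432]
150 ..........................-+**+++++++++++++***=:....................................................
152 ....................:.::..:-**+++++++++++++**#*=:...................................................
154 ..........:.........:......:-****+++++++++++**#+:..............................................::::=
156 .........:..:...............:=******+++++++++***:..........................................::-=++++=
158 ...:..:..:...................:+***+***++++++++*#*-...................................:--==+++=======
160 .............................:=******++++++++++*#+=:...........:..............::::===++======-------
162 ...........:..:......::........=***
[... 5455 characters left out ...]
#####################################*+======+++++++++++=++==+#%%%%%%%
268 %%%%%##############%##%#############################################*+=====+++++++++++++===+%%%%%%%#
270 %%%%%###########%####%##%%%#############%###########%##################+====+++++++++++++==*%%#%%%%%
272 %%%%%%##########%%##############################%#####%#################+=====++++++++++++=*%%%%%%%%
274 %%%%%%##%##############%#################%%###%#####%####################*+=====+++++++++++#%%%%%%%%
276 %%%%%####################%#####%##%###########%%###%######################*+=====++++++++++#%%%%%%%%
278 %%%%%%###%################%#%%#%##%###########%%############################*====++++++++++#%%%%%%%%
```

```bash
python3 - <<'E'
from alpha import *
c=cal('w14');a=np.radians(-38);y0=.089
for th in(0,20,40,60):
    t=np.radians(th);o=[]
    # local: e1 tangential(+x), e2=bed y, axis out. clockwise from outside: e1 -> -e2
    for rr in(.061,.039):
      for i,j in((1,1),(1,-1),(-1,-1),(-1,1)):
        e1=.01*i*np.cos(t)+.01*j*np.sin(t);e2=-.01*i*np.sin(t)+.01*j*np.cos(t);r=rr-.008*th/360
        o.append(proj('wrist',W((-.0735+r*np.sin(a)+e1*np.cos(a),y0+e2,.035+r*np.cos(a)-e1*np.sin(a))),c).round(0).astype(int)-[275,0])
    print(th,'top',[tuple(map(int,q)) for q in o[:4]],'bot',[tuple(map(int,q)) for q in o[4:]])
im=cv2.imread('pics/w14.png')
cl=cv2.createCLAHE(8,(4,4)).apply(im[205:270,275:340].max(2).clip(0,90)*2)
for i,r in enumerate(cl): print(205+i,''.join(' .:-=+*#%@'[9-min(9,int(v)//26)] for v in r))
E
```

```text
0 top [(26, 254), (51, 246), (58, 256), (34, 264)] bot [(21, 230), (45, 221), (52, 233), (29, 241)]
20 top [(30, 251), (56, 246), (54, 259), (29, 263)] bot [(24, 226), (50, 222), (48, 236), (24, 239)]
40 top [(35, 247), (59, 248), (49, 261), (26, 261)] bot [(30, 223), (53, 224), (43, 238), (21, 237)]
60 top [(41, 245), (60, 250), (43, 262), (24, 258)] bot [(36, 220), (54, 227), (37, 239), (19, 234)]
205 :::::::::::::::::::::::::::::::::::::::::=--:--====-:::::::::::::
206 :::::::::::::::::::::::::::::::::::::::::==:::===-:::::::::::::::
207 :::::::::::::::::::::::::::::::::::::::::-=:::-::::::::::::::::::
208 ::::::::::::::::::::::::::::::::::::::::::--:::::::::::::::::::::
209 :::::::::::::::::::::::::::::::::::::::::::-:::::::::::::::::::::
210 :::::::::::::::::::::::::::::::::::::::::::::::::::::::::::::::::
211 :::::::::::::::::::::::::::::::::::::::::::::::::::::::::::::::::
212 :::::::::::::::::::::::::::::::::::::::::::::::::::::::::::::::::
213 :::::::::::::::::::::::::::::::::::::::::::::::::::::::::::::::::
214 :::::::::::::::::::::::::::::::::::::::::::::::::::::::::::::::
[... 3152 characters left out ...]

260 ***. :==-=-::-:--=:=-=-=:-::. :   =*+:  -+---=+--:::---===-:.::  
261 *%*:.-==--:----=--=--==---:-:--   =-==----===-:--:::::-====::..  
262 *#*+.:--:--:--====--=-+=:=-:--:----===-====------:-:::-=-+==-....
263 %##=.:---:-=--=====+====+-:----=--=--=-==-=--:-:-----:=-+=++=:..:
264 ###*.:::--+=-===+-===*+-+--:----==:==--+--=---==-=:=-:=-:-===-: .
265 ###+::::-:==+=====-+==:=+-----:-=-==+=-+:---=--=-=-==---=-+===-. 
266 ###*.-::-+=======++=+==-+===----::===:=----:=-===+=-=-+-====+++:.
267 %###*:--======-+=+=-=+=--===+-:-::=--=+--=-==+==+=+====-:-===*==:
268 %#%%*=+-=-=-=+++===+==*=+=-==--::-:-=--=:-+====++=+++===-+++==+==
269 ##%#*+====--=+++==++==+++===----:::-:-=+--=++++++++==+==--==+=+=+
```

Emit:
carry_out --motion "45 -0.5 -0.12 1 0;45 -0.46 -0.12 1 0;45 0 0 1 0;45 0 0 0.65 0;45 0 0 0 0"

```text
time_s: 29.08
position: [0.478, -0.1553, 0.0662]
ee_rot: [3.021, -0.86, -0.018]
wrist_force: [0.4, -0.2, -0.6]
gripper_width: 0.523
finger_force: 0.0
```

Emit:
carry_out --motion "5 0 0 0 0;5 0 0 0 0;5 0 0 0 0;5 0 0 0 0" --squeeze 35

```text
time_s: 29.42
position: [0.484, -0.1564, 0.072]
ee_rot: [3.021, -0.86, 0.002]
wrist_force: [-0.2, 0.2, -2.8]
gripper_width: 0.251
finger_force: 34.2
```

Emit:
carry_out --motion "5 0.07 0.19 0 0;5 0.07 0.19 0 0;5 0.05 0.1 0 0;5 0 0 0 0;5 0 0 0 0"

```text
time_s: 29.83
position: [0.4835, -0.1601, 0.0719]
ee_rot: [-3.015, 0.848, 0.001]
wrist_force: [1.4, 13.2, 0.2]
gripper_width: 0.256
finger_force: 38.6
```

```bash
python3 - <<'E'
from h import *
bedst()
E
```

```text
t29.83 pos [ 0.4835 -0.1601  0.0719] yaw -31.42 tilt [0.0022 0.0096] q [ 0.5095  0.3523 -0.2997  2.0407  0.133   0.7675 -1.988 ] F [ 1.4437 13.1504  0.2024] M [ 3.211  -0.3957  0.3451] g 21.831 38.60808899610447
BED xy [-0.1055  0.0864] z 0.05887959479519787 F [-1.237  13.1715] 0.20241698566514726
```

Emit:
carry_out --motion "5 0.1 -0.03 -0.08 0;5 0.1 -0.03 -0.08 0;5 0.03 0 -0.02 0;5 0 0 0 0"

```text
time_s: 30.17
position: [0.4874, -0.1609, 0.0749]
ee_rot: [-3.014, 0.847, 0.007]
wrist_force: [2.3, 13.6, -4.8]
gripper_width: 0.251
finger_force: 34.6
```

```bash
python3 - <<'E'
from h import *
bedst()
E
```

```text
t30.17 pos [ 0.4874 -0.1609  0.0749] yaw -31.40 tilt [-0.0015  0.0113] q [ 0.5087  0.3558 -0.2998  2.0272  0.1313  0.7815 -1.9861] F [ 2.2711 13.6065 -4.7978] M [ 3.3571 -0.3019  0.3683] g 21.460 34.556040675379336
BED xy [-0.1015  0.0865] z 0.06187580486958742 F [-0.5186 13.785 ] -4.797752024142573
```

Emit:
carry_out --motion "5 0 0 0 0.8;5 0 0 0.01 0.8;5 0 0 0.01 0.8;5 0 0 0.01 0.8;5 0 0 0.01 0.8"

```text
time_s: 30.58
position: [0.4921, -0.1602, 0.0761]
ee_rot: [-2.819, 1.358, -0.004]
wrist_force: [4.5, 10.3, 2.3]
gripper_width: 0.251
finger_force: 77.9
```

```bash
python3 - <<'E'
from h import *
bedst()
E
```

```text
t30.58 pos [ 0.4921 -0.1602  0.0761] yaw -51.45 tilt [0.008  0.0103] q [ 0.4494  0.3496 -0.2353  2.0263  0.0977  0.7715 -2.3107] F [ 4.4808 10.2605  2.3442] M [ 2.7474 -1.2703  0.3149] g 21.468 77.89597744471394
BED xy [-0.0969  0.0881] z 0.06309194156298387 F [ 2.3203 10.9532] 2.344207014790263
```

Emit:
carry_out --motion "45 0 0 0 0;45 0 0 0 0;45 0 0 -0.6 0;45 0.3 0 -1 0;45 0.3 0 -1 0"

```text
time_s: 31.0
position: [0.4951, -0.1836, 0.1403]
ee_rot: [2.824, -1.373, -0.003]
wrist_force: [0.3, -1.0, 0.3]
gripper_width: 0.528
finger_force: 0.0
```

Emit:
carry_out --motion "45 0 0 -1 -1;45 0 0 0 -1;45 0 0 0 -1;45 0 0 0 -1;45 0 0 0 -1"

```text
time_s: 31.42
position: [0.4963, -0.1847, 0.166]
ee_rot: [3.055, -0.725, 0.003]
wrist_force: [-0.8, 0.2, -0.4]
gripper_width: 0.528
finger_force: 0.0
```

Emit:
carry_out --motion "45 0 0 0 -1;45 0 0 0 -1;45 0 0 0 -1;45 0 0 0 0;45 0 0 0 0"

```text
time_s: 31.83
position: [0.4962, -0.184, 0.1654]
ee_rot: [3.123, -0.329, 0.002]
wrist_force: [-0.2, -0.0, -0.1]
gripper_width: 0.526
finger_force: 0.0
```

```bash
cat >> alpha.py <<'E'
def look(k,y0=.0865,roi=None):
    bedst();c=snap(k);im=cv2.imread(f'pics/{k}.png').max(2)
    for a in(-25,-30,-35,-40,-45): print(a,dotrow(c,-.0735,y0,np.radians(a)).round(1),end=' ')
    u,v=dotrow(c,-.0735,y0,np.radians(-35)).round().astype(int);print()
    a=np.radians(-35)
    for th in(0,20,40,60,80):
        t=np.radians(th);o=[]
        for rr in(.061,.039):
          for i,j in((1,1),(1,-1),(-1,-1),(-1,1)):
            e1=.01*i*np.cos(t)+.01*j*np.sin(t);e2=-.01*i*np.sin(t)+.01*j*np.cos(t);r=rr-.008*th/360
            o.append(tuple(int(round(z)) for z in proj('wrist',W((-.0735+r*np.sin(a)+e1*np.cos(a),y0+e2,.035+r*np.cos(a)-e1*np.sin(a))),c)-[u-40,0]))
        print(th,'top',o[:4],'bot',o[4:])
    m=im[v-60:v+20,u-40:u+40].astype(float)
    for i,r in enumerate(m): print(v-60+i,''.join(' .:-=+*#%@'[9-min(9,int(np.log(max(q,40)/40)/np.log(5.5)*9.9))] for q in r))
E
python3 -c "
from alpha import *
look('w15')"
```

```text
t31.83 pos [ 0.4962 -0.184   0.1654] yaw -12.04 tilt [ 0.0009 -0.0011] q [ 0.5647  0.2489 -0.3237  1.9368  0.0962  0.9693 -1.5851] F [-0.1989 -0.0075 -0.1407] M [ 0.0238  0.0257 -0.0065] g 44.925 0.0
BED xy [-0.0882  0.0655] z 0.15239706314371093 F [-0.1933 -0.0474] -0.14074477123018572
-25 [293.8 235. ] -30 [294.4 239.6] -35 [294.9 243.6] -40 [295.5 246.8] -45 [296.1 249.4] 
0 top [(25, 237), (53, 237), (54, 250), (28, 250)] bot [(27, 212), (53, 212), (54, 226), (30, 227)]
20 top [(30, 234), (57, 239), (49, 251), (24, 247)] bot [(32, 209), (57, 214), (50, 228), (26, 223)]
40 top [(37, 232), (59, 242), (43, 252), (22, 243)] bot [(38, 208), (59, 218), (44, 228), (24, 219)]
60 top [(44, 232), (58, 244), (37, 251), (21, 239)] bot [(45, 208), (59, 221), (38, 228), (24, 215)]
80 top [(50, 233), (56, 247), (31, 249), (23, 236)] bot [(51, 209), (56, 223), (33, 226), (26, 212)]
184 ...............................                     :=--=====---=---------=:....
185 :::::...............::.......:.                     :=-========-====------=---..
186 :....................:.........            
[... 5882 characters left out ...]
---:::::::::::::::::
256 %##%%#=========+*@@@@@@%#####################***=::::::::------:::::::::::::::::
257 @@@@#*=========*#@@@@@@#*#%###################**=::::::::------:::::::::::::::::
258 @@@@*+========+#@@@@@@@#*###%#%%%##%##########***+:::::::-------::::::::::::::::
259 @@@%+=========+#@@@@@@@*+#%%#%##%#%########%##***+:::::::::----:::::::::::::::::
260 @@@#+=========+#@@@@@@@+=#%#%%##%%%###########***+:::::::::-----::::::::::::::::
261 @@%*======+===#@@@@@@@@#+#%%%%####%%##########****-::::::::-----:::::-::::::::::
262 @@#+=========+#@@@@@@@@#*%%%%%%%%%#############****-:::::::------::::-::::::::::
263 @@*==========*@@@@@@@@@#*%%%%%####%%########%##****-:::::--------:::::::::::::::
```

The screw has turned to about 40°, past where it would jam. The collar has drifted back to about -28°. I'll regrip on the other pair of faces, set the lean again and go on.

Emit:
carry_out --motion "45 -0.33 -0.84 0 0;45 0 0 0 -1;45 0 0 0 -1;45 0 0 0 -1;45 0 0 0 -1"

```text
time_s: 32.3
position: [0.4925, -0.1606, 0.1651]
ee_rot: [3.133, 0.228, 0.0]
wrist_force: [0.3, -0.2, 0.5]
gripper_width: 0.526
finger_force: 0.0
```

Emit:
carry_out --motion "45 0 0 0 -1;45 0 0 0 -1;45 0 0 0 -1;45 0 0 1 -1;45 0 0 1 -1"

```text
time_s: 32.72
position: [0.4948, -0.1616, 0.1164]
ee_rot: [3.006, 0.899, 0.007]
wrist_force: [-0.1, 0.3, -0.6]
gripper_width: 0.525
finger_force: 0.0
```

Emit:
carry_out --motion "45 0 0 1 -1;45 0 0 0.58 0;45 0 0 0 0;5 0 0 0 0;5 0 0 0 0" --squeeze 35

```text
time_s: 33.13
position: [0.4932, -0.1611, 0.0759]
ee_rot: [2.968, 1.025, 0.001]
wrist_force: [-2.0, -0.4, 4.0]
gripper_width: 0.295
finger_force: 34.2
```

Emit:
carry_out --motion "5 0 0 0 0;5 0 0 0 0;5 0 0 0 0"

```text
time_s: 33.38
position: [0.493, -0.161, 0.0759]
ee_rot: [2.968, 1.026, 0.002]
wrist_force: [-0.6, -0.5, 2.7]
gripper_width: 0.291
finger_force: 34.3
```

```bash
python3 - <<'E'
from h import *
bedst()
E
```

```text
t33.38 pos [ 0.493  -0.161   0.0759] yaw 38.15 tilt [ 0.0014 -0.001 ] q [ 0.6093  0.3761 -0.4272  2.014   0.2163  0.7928 -0.8489] F [-0.6301 -0.5287  2.6867] M [-0.3546  0.0307 -0.0775] g 24.854 34.34949524651756
BED xy [-0.0959  0.0875] z 0.06290893866442153 F [-0.5106 -0.6448] 2.6867444488796295
```

Emit:
carry_out --motion "5 -0.12 0 0.03 0;5 -0.12 0 0.04 0;5 -0.1 0 0.03 0;5 0 0 0 0;5 0 0 0 0"

```text
time_s: 33.8
position: [0.4912, -0.162, 0.075]
ee_rot: [2.966, 1.032, 0.017]
wrist_force: [4.5, 6.0, 6.3]
gripper_width: 0.295
finger_force: 37.3
```

```bash
python3 - <<'E'
from h import *
bedst()
E
```

```text
t33.80 pos [ 0.4912 -0.162   0.075 ] yaw 38.37 tilt [0.0105 0.0028] q [ 0.6202  0.3718 -0.4309  2.0232  0.2104  0.7793 -0.835 ] F [4.4864 5.9555 6.2878] M [ 1.0018 -1.1595 -0.079 ] g 25.166 37.32400941546075
BED xy [-0.0975  0.0861] z 0.06201448868935869 F [3.1937 6.7377] 6.287794018784157
```

Emit:
carry_out --motion "5 0 0 0 0.8;5 0 0 0 0.8;5 0 0 0.01 0.8;5 0 0 0.01 0.8;5 0 0 0.01 0.8"

```text
time_s: 34.22
position: [0.4912, -0.1623, 0.0744]
ee_rot: [-3.102, -0.496, -0.017]
wrist_force: [3.3, 5.0, 9.5]
gripper_width: 0.267
finger_force: 34.4
```

```bash
python3 - <<'E'
from h import *
bedst()
E
```

```text
t34.22 pos [ 0.4912 -0.1623  0.0744] yaw 18.19 tilt [0.0105 0.0022] q [ 0.5604  0.3632 -0.362   2.026   0.1749  0.7719 -1.158 ] F [3.3006 4.9687 9.4599] M [ 0.9196 -0.878   0.0583] g 22.784 34.358305583009496
BED xy [-0.0974  0.0858] z 0.061385468361402115 F [2.2312 5.5321] 9.459898976613738
```

Emit:
carry_out --motion "5 0 0 0 1;5 0 0 0 1;5 0 0 0.01 1;5 0 0 0.01 1;5 0 0 0.01 1"

```text
time_s: 34.63
position: [0.4907, -0.1626, 0.0732]
ee_rot: [-3.133, 0.189, -0.015]
wrist_force: [4.1, 4.5, 7.0]
gripper_width: 0.228
finger_force: 34.1
```

Emit:
carry_out --motion "5 0 0 0.01 1;5 -0.1 0 0.06 0;5 -0.08 0 0.06 0;5 0 0 0 0"

```text
time_s: 34.97
position: [0.4876, -0.1613, 0.0706]
ee_rot: [-3.122, 0.317, -0.019]
wrist_force: [4.9, 5.9, 6.9]
gripper_width: 0.229
finger_force: 34.6
```

```bash
python3 - <<'E'
from h import *
bedst()
E
```

```text
t34.97 pos [ 0.4876 -0.1613  0.0706] yaw -11.61 tilt [0.0122 0.0021] q [ 0.4733  0.3514 -0.2619  2.0418  0.1238  0.7518 -1.6362] F [4.8767 5.8793 6.8989] M [ 1.1758 -1.2762  0.0144] g 19.529 34.640870690345764
BED xy [-0.1012  0.0861] z 0.05761938967397186 F [3.5913 6.7417] 6.898886149163775
```

Emit:
carry_out --motion "5 0 0 0 0.8;5 0 0 0.01 0.8;5 0 0 0.01 0.8;5 0 0 0.01 0.8;5 0 0 0.01 0.8"

```text
time_s: 35.38
position: [0.4882, -0.1568, 0.0702]
ee_rot: [-3.016, 0.846, -0.014]
wrist_force: [0.6, 12.0, 15.8]
gripper_width: 0.229
finger_force: 82.2
```

```bash
python3 - <<'E'
from h import *
bedst()
E
```

```text
t35.38 pos [ 0.4882 -0.1568  0.0702] yaw -31.36 tilt [0.0112 0.0066] q [ 0.4124  0.3467 -0.1997  2.0448  0.086   0.7488 -1.9562] F [ 0.5765 12.0015 15.8041] M [ 4.0922 -1.1682  1.5778] g 19.574 82.23952598171309
BED xy [-0.1015  0.0906] z 0.05716848551843404 F [-1.8548 11.8713] 15.804056834911389
```

Emit:
carry_out --motion "5 0 0 0.01 0.8;5 0 0 0.01 0.8;5 0 0 0.01 0.8"

```text
time_s: 35.63
position: [0.4877, -0.1553, 0.0708]
ee_rot: [-2.912, 1.151, -0.008]
wrist_force: [-4.5, 15.4, 27.2]
gripper_width: 0.224
finger_force: 132.9
```

```bash
python3 - <<'E'
from h import *
bedst()
E
```

```text
t35.63 pos [ 0.4877 -0.1553  0.0708] yaw -43.15 tilt [0.0089 0.0078] q [ 0.3763  0.3428 -0.1614  2.0465  0.0651  0.7505 -2.1471] F [-4.4808 15.4043 27.1854] M [ 5.0084 -0.4483  2.1149] g 19.154 132.88067414425313
BED xy [-0.1023  0.092 ] z 0.057761418668523856 F [-7.4943 14.1847] 27.185439943703916
```

Emit:
carry_out --motion "45 0 0 0 0;45 0 0 0 0;45 0 0 0 0;5 0 0 0 0;5 0 0 0 0" --squeeze 35

```text
time_s: 36.05
position: [0.485, -0.1588, 0.0701]
ee_rot: [-2.91, 1.164, -0.004]
wrist_force: [-5.2, 10.1, 23.2]
gripper_width: 0.278
finger_force: 44.7
```

Emit:
carry_out --motion "5 0 0 0 0;5 0.05 0.1 0 0;5 0.05 0.1 0 0;5 0 0 0 0"

```text
time_s: 36.38
position: [0.4849, -0.1592, 0.0701]
ee_rot: [-2.908, 1.155, -0.003]
wrist_force: [-2.7, 17.5, 23.0]
gripper_width: 0.278
finger_force: 41.1
```

```bash
python3 - <<'E'
from h import *
bedst()
E
```

```text
t36.38 pos [ 0.4849 -0.1592  0.0701] yaw -43.33 tilt [0.0066 0.0109] q [ 0.3857  0.3432 -0.1603  2.0477  0.0609  0.7518 -2.1367] F [-2.6709 17.5453 22.9909] M [ 4.1002 -0.0514  0.4268] g 23.736 41.06356608099304
BED xy [-0.1043  0.0876] z 0.0570862798460028 F [-6.1532 16.6467] 22.990918804988645
```

Emit:
carry_out --motion "5 0 0 -0.1 0;5 0 0 -0.08 0;5 0 0 0 0.7;5 0 0 0 0.7;5 0 0 0 0"

```text
time_s: 36.8
position: [0.4852, -0.1586, 0.0714]
ee_rot: [-2.832, 1.329, -0.004]
wrist_force: [5.9, 15.8, 0.6]
gripper_width: 0.273
finger_force: 50.8
```

```bash
python3 - <<'E'
from h import *
bedst()
E
```

```text
t36.80 pos [ 0.4852 -0.1586  0.0714] yaw -50.30 tilt [0.0081 0.011 ] q [ 0.3649  0.3391 -0.1379  2.0489  0.0486  0.7519 -2.2493] F [ 5.8952 15.7786  0.5944] M [ 3.8571 -1.7122  0.6003] g 23.341 50.846842933679
BED xy [-0.1041  0.0883] z 0.05840811345378323 F [ 2.5933 16.6431] 0.5944150683237991
```

Emit:
carry_out --motion "5 0 0 0 0.7;5 0 0 0 0.7;5 0 0 0 0.7;5 0 0 0 0"

```text
time_s: 37.13
position: [0.4858, -0.1566, 0.0719]
ee_rot: [-2.699, 1.578, -0.001]
wrist_force: [6.3, 18.4, 5.2]
gripper_width: 0.276
finger_force: 73.3
```

```bash
python3 - <<'E'
from h import *
bedst()
E
```

```text
t37.13 pos [ 0.4858 -0.1566  0.0719] yaw -60.63 tilt [0.0084 0.0127] q [ 0.3336  0.3367 -0.1057  2.05    0.0301  0.7516 -2.4171] F [ 6.324  18.4312  5.2207] M [ 4.708  -1.82    0.9018] g 23.551 73.28865119896363
BED xy [-0.1039  0.0903] z 0.05887930645826919 F [ 2.4785 19.3277] 5.2206889562492025
```

Emit:
carry_out --motion "45 0 0 0 0;45 0 0 0 0;45 0 0 -0.6 0;45 0 0 -1 -1;45 0 0 -1 -1"

```text
time_s: 37.55
position: [0.4774, -0.1687, 0.1345]
ee_rot: [2.835, -1.352, -0.009]
wrist_force: [-0.6, -0.4, 1.1]
gripper_width: 0.527
finger_force: 0.0
```

Emit:
carry_out --motion "45 0 0 -1 -1;45 0 0 0 -1;45 0 0 0 -1;45 0 0 0 -1;45 0 0 0 -1"

```text
time_s: 37.97
position: [0.4785, -0.1698, 0.1601]
ee_rot: [-3.061, 0.708, 0.003]
wrist_force: [0.1, -0.2, -0.2]
gripper_width: 0.524
finger_force: 0.0
```

Emit:
carry_out --motion "45 0 0 0 -1;45 0 0 0 -1;45 0 0 0 -0.8;45 0 0 0 0;45 0 0 0 0"

```text
time_s: 38.38
position: [0.4787, -0.1698, 0.16]
ee_rot: [-3.123, 0.34, 0.003]
wrist_force: [0.3, 0.2, -0.7]
gripper_width: 0.525
finger_force: 0.0
```

```bash
sed -i 's/for th in(0,20,40,60,80)/for th in(90,105,120,135,150)/; s/\[v-60:v+20,u-40:u+40\]/[v-55:v+16,u-34:u+34]/; s/v-60+i/v-55+i/; s/u-40,0\]/u-34,0]/' alpha.py; python3 -c "
from alpha import *
look('w16')"
```

```text
t38.38 pos [ 0.4787 -0.1698  0.16  ] yaw -12.42 tilt [-0.0018  0.0007] q [ 0.446   0.2094 -0.2052  1.9921  0.052   0.947  -1.5728] F [ 0.2921  0.2307 -0.7187] M [ 0.0009  0.0566 -0.0144] g 44.799 0.0
BED xy [-0.1082  0.0759] z 0.1469929012407191 F [0.2396 0.2849] -0.7186747127655347
-25 [307.2 210.9] -30 [307.6 216.2] -35 [308.  220.8] -40 [308.4 224.7] -45 [308.7 227.9] 
90 top [(48, 210), (48, 226), (21, 226), (19, 210)] bot [(48, 186), (48, 202), (22, 203), (20, 186)]
105 top [(51, 212), (44, 227), (18, 224), (23, 208)] bot [(51, 188), (44, 204), (19, 200), (24, 184)]
120 top [(53, 215), (40, 228), (15, 221), (28, 206)] bot [(53, 190), (40, 205), (17, 197), (29, 182)]
135 top [(54, 217), (35, 228), (14, 218), (33, 205)] bot [(53, 193), (36, 205), (16, 194), (34, 181)]
150 top [(53, 220), (30, 228), (15, 214), (38, 205)] bot [(53, 196), (31, 204), (16, 190), (39, 181)]
166 ........::.:...:.:...:::                     .====================--
167 :.::::::::::::::::::::::.                    .====================-=
168 ::::::::::::::::::::::::.  .. .....          .====================
[... 4266 characters left out ...]
######*+++-..        ......:::::::..:::    
228 #############################*#*+++: :       .:---::::::::::::::::::
229 #########################*#*###**+*=:: .::::::-----:::::::::::::::::
230 ########################**######***+-:::::::-------:::::::::::::::::
231 ########%##################*#####++*+::::::::------:::::::::::::::::
232 ################################**+*+::::::::----:-:::::::::::::::::
233 ########################***#####****+-:::::::--:---:::::::::::::::::
234 #########%###############**######****+-:::::::------::::::::::::::::
235 ##########################*######****+-:::::::-:-----:::::::::::::::
236 ##%######################**######****+-::::::::::----:::::::::::::::
```

The dot gives a lean of about -35°, the head sits at about 135° (2.35 rad), and no gap shows between collar and jaw. I'll regrip once more for a final hard turn and to confirm that it's tight.

Emit:
carry_out --motion "45 0.3 -0.42 0 0;45 0 0 0 -1;45 0 0 0 -1;45 0 0 0 -1;45 0 0 0 -1"

```text
time_s: 38.85
position: [0.4902, -0.1602, 0.1607]
ee_rot: [-3.134, -0.218, -0.001]
wrist_force: [-0.1, 0.2, -0.3]
gripper_width: 0.528
finger_force: 0.0
```

Emit:
carry_out --motion "45 0 0 0 -1;45 0 0 0 -1;45 0 0 0.9 -1;45 0 0 0.9 -1;45 0 0 0.9 -1"

```text
time_s: 39.27
position: [0.4908, -0.1605, 0.0931]
ee_rot: [3.012, 0.89, 0.004]
wrist_force: [-0.0, -0.2, 0.7]
gripper_width: 0.529
finger_force: 0.0
```

Emit:
carry_out --motion "45 0 0 0.8 -0.2;45 0 0 0 0;45 0 0 0 0;5 0 0 0 0;5 0 0 0 0" --squeeze 60

```text
time_s: 39.68
position: [0.4911, -0.1596, 0.0751]
ee_rot: [-3.006, -0.91, -0.002]
wrist_force: [-4.6, 2.2, 13.7]
gripper_width: 0.285
finger_force: 58.6
```

Emit:
carry_out --motion "5 0 0 0 0;5 0 0 0 0;5 0 0 0 0"

```text
time_s: 39.93
position: [0.4911, -0.1598, 0.0752]
ee_rot: [-3.007, -0.909, -0.002]
wrist_force: [-3.4, 2.8, 11.7]
gripper_width: 0.282
finger_force: 58.3
```

```bash
python3 - <<'E'
from h import *
bedst()
E
```

```text
t39.93 pos [ 0.4911 -0.1598  0.0752] yaw 33.65 tilt [0.0014 0.0006] q [ 0.498   0.357  -0.299   2.0243  0.1458  0.779  -0.8707] F [-3.427   2.7788 11.7395] M [ 0.2044  0.6732 -0.2874] g 24.100 58.329054691130295
BED xy [-0.0981  0.0883] z 0.06224615132776046 F [-3.9168  2.0309] 11.739531195652841
```

Emit:
carry_out --motion "5 0 0 -0.1 0.6;5 0 0 0 0.6;5 0 0 0 0.6;5 0 0 0 0"

```text
time_s: 40.27
position: [0.4936, -0.1584, 0.0773]
ee_rot: [3.067, 0.679, 0.011]
wrist_force: [3.0, 3.9, 3.5]
gripper_width: 0.279
finger_force: 58.5
```

```bash
python3 - <<'E'
from h import *
bedst()
E
```

```text
t40.27 pos [ 0.4936 -0.1584  0.0773] yaw 24.98 tilt [0.0068 0.0008] q [ 0.4714  0.3513 -0.2719  2.0238  0.1292  0.7761 -1.0113] F [3.0356 3.9471 3.4969] M [ 0.8671 -0.8572  0.7951] g 23.807 58.51242430508137
BED xy [-0.0959  0.0901] z 0.06427228126586136 F [2.1775 4.478 ] 3.496942697391922
```

Emit:
carry_out --motion "5 0 0 0 0.6;5 0 0 0 0.6;5 0 0 0 0.6;5 0 0 0 0"

```text
time_s: 40.6
position: [0.4946, -0.1606, 0.0794]
ee_rot: [3.107, 0.436, 0.013]
wrist_force: [0.1, 2.5, 13.5]
gripper_width: 0.277
finger_force: 56.7
```

```bash
python3 - <<'E'
from h import *
bedst()
E
```

```text
t40.60 pos [ 0.4946 -0.1606  0.0794] yaw 15.98 tilt [ 0.0088 -0.0025] q [ 0.4463  0.346  -0.2411  2.0225  0.1165  0.7765 -1.1554] F [ 0.0536  2.5377 13.5491] M [ 0.1314 -0.2875  0.7752] g 23.642 56.70430128928274
BED xy [-0.0945  0.0882] z 0.06643495290538175 F [-0.4591  2.4964] 13.549142293539623
```

The resisting moment stays at about 0.8 N m while the pads slip on the head, against 0.05 running, so the screw is tight. I'll release, retreat and check.

Emit:
carry_out --motion "45 0 0 0 0;45 0 0 0 0;45 0 0 -0.6 0;45 0 0 -1 1;45 0 0 -1 1"

```text
time_s: 41.02
position: [0.4871, -0.161, 0.1395]
ee_rot: [-3.136, -0.148, 0.008]
wrist_force: [0.4, -0.4, 0.1]
gripper_width: 0.526
finger_force: 0.0
```

Emit:
carry_out --motion "45 0 0 -1 1;45 0 0 0 1;45 0 0 0 1;45 0 0 0 0.4;45 0 0 0 0"

```text
time_s: 41.43
position: [0.4884, -0.1614, 0.165]
ee_rot: [-3.126, 0.311, 0.003]
wrist_force: [0.2, -0.1, 0.4]
gripper_width: 0.525
finger_force: 0.0
```

```bash
python3 -c "
from alpha import *
look('w17')"
```

```text
t41.43 pos [ 0.4884 -0.1614  0.165 ] yaw -11.38 tilt [-0.002   0.0003] q [ 0.4081  0.2134 -0.1873  1.9742  0.0483  0.9601 -1.5722] F [ 0.228  -0.0831  0.4143] M [-0.0008  0.0578  0.0114] g 44.798 0.0
BED xy [-0.1004  0.0861] z 0.1520250660312971 F [ 0.24   -0.0354] 0.41430497553253975
-25 [322.4 218.9] -30 [322.4 223.9] -35 [322.3 228.2] -40 [322.3 231.9] -45 [322.3 234.8] 
90 top [(49, 218), (47, 233), (21, 233), (20, 218)] bot [(48, 194), (47, 210), (22, 210), (21, 194)]
105 top [(51, 220), (44, 234), (18, 231), (24, 216)] bot [(51, 196), (43, 211), (19, 207), (25, 192)]
120 top [(53, 222), (39, 235), (16, 228), (29, 214)] bot [(52, 199), (39, 212), (17, 204), (30, 190)]
135 top [(54, 225), (34, 235), (15, 225), (34, 214)] bot [(53, 201), (34, 212), (16, 201), (34, 189)]
150 top [(53, 227), (30, 234), (16, 222), (40, 214)] bot [(52, 204), (30, 211), (17, 198), (39, 190)]
173 ......................::                     -===---=---------------
174 .............:.:.........                    -=====-=-=-------------
175 ............::::::::::::.         ..         -===-====-=--=-----
[... 4268 characters left out ...]
#**+*+-:::::::::----:::::::::::::::::::::::
235 ####################***###**+++-::::::::::--:-::::::::::::::::::::::
236 ####################*######*+++-:::::::::---::::::::::::::::::::::::
237 #####################*#####**+*-:::::::::---::::::::::::::::::::::::
238 ###################**######**+*=:::::::::-::-:::::::::::::::::::::::
239 ####%###############**######***+=:::::::::-----:::::::::::::::::::::
240 #####################*######**+*=:::::::::----::::::::::::::::::::::
241 #####################***#####+**=:::::::::::---:::::::::::::::::::..
242 ####################***#*####***=::::::::::---:::::::::::::::::::::.
243 ################*###*****####***=-:::::::::----:::::::::::::::::::::
```

The dot is now at row 221, so the lean has gone back to about -29°: the last turn dragged the collar. I'll regrip, swing it back and tighten while holding it there.

Emit:
carry_out --motion "45 0.18 0 0 -1;45 0 0 0 -1;45 0 0 0 -1;45 0 0 0 -1;45 0 0 0 -1"

```text
time_s: 41.9
position: [0.493, -0.1622, 0.1649]
ee_rot: [-3.117, -0.382, 0.003]
wrist_force: [0.5, -0.2, 0.1]
gripper_width: 0.531
finger_force: 0.0
```

Emit:
carry_out --motion "45 0 0 0.9 -1;45 0 0 0.9 -1;45 0 0 0.9 -1;45 0 0 0.9 -1;45 0 0 0 0" --squeeze 40

```text
time_s: 42.32
position: [0.494, -0.1625, 0.0745]
ee_rot: [-3.005, -0.916, 0.001]
wrist_force: [0.0, 0.2, 0.0]
gripper_width: 0.531
finger_force: 0.0
```

Emit:
carry_out --motion "5 0 0 0 0;5 0 0 0 0;5 0 0 0 0;5 0 0 0 0"

```text
time_s: 42.65
position: [0.4929, -0.1613, 0.0761]
ee_rot: [-3.005, -0.912, 0.003]
wrist_force: [-3.3, 1.2, 5.4]
gripper_width: 0.282
finger_force: 39.1
```

```bash
python3 - <<'E'
from h import *
bedst()
E
```

```text
t42.65 pos [ 0.4929 -0.1613  0.0761] yaw 33.76 tilt [-0.0023  0.0009] q [ 0.4793  0.3587 -0.2765  2.017   0.1354  0.7855 -0.8582] F [-3.3257  1.2242  5.3704] M [0.187  0.3994 0.034 ] g 24.058 39.126694688112735
BED xy [-0.096   0.0871] z 0.06310590452402748 F [-3.5043  0.5286] 5.37040492661666
```

Emit:
carry_out --motion "5 -0.15 -0.05 0.05 0;5 -0.15 -0.05 0.06 0;5 -0.12 -0.05 0.06 0;5 0 0 0 0;5 0 0 0 0"

```text
time_s: 43.07
position: [0.491, -0.162, 0.075]
ee_rot: [3.001, 0.917, 0.024]
wrist_force: [6.9, 5.7, 5.5]
gripper_width: 0.286
finger_force: 41.6
```

```bash
python3 - <<'E'
from h import *
bedst()
E
```

```text
t43.07 pos [ 0.491 -0.162  0.075] yaw 33.97 tilt [0.0159 0.0008] q [ 0.4884  0.3493 -0.2797  2.0339  0.1313  0.7598 -0.8471] F [6.9452 5.6765 5.5348] M [ 0.7754 -1.6754  0.2273] g 24.390 41.60843718331307
BED xy [-0.0976  0.086 ] z 0.06202976106930429 F [5.6583 6.9601] 5.534758543095145
```

Emit:
carry_out --motion "5 -0.15 -0.1 0.08 0;5 -0.15 -0.1 0.08 0;5 -0.15 -0.1 0.08 0;5 0 0 0 0;5 0 0 0 0"

```text
time_s: 43.48
position: [0.4887, -0.1622, 0.0736]
ee_rot: [2.99, 0.918, 0.056]
wrist_force: [15.6, 6.8, 10.0]
gripper_width: 0.282
finger_force: 47.3
```

```bash
python3 - <<'E'
from h import *
bedst()
E
```

```text
t43.48 pos [ 0.4887 -0.1622  0.0736] yaw 34.17 tilt [ 0.0384 -0.0024] q [ 0.4956  0.3372 -0.2826  2.0562  0.1296  0.7268 -0.8402] F [15.6324  6.7619 10.0234] M [ 0.8888 -4.007   0.3621] g 24.061 47.32552502537146
BED xy [-0.0999  0.0854] z 0.06063197499732491 F [13.9483  9.7745] 10.02342869607578
```

Emit:
carry_out --motion "2 0 0 0 0;2 0 0 0 0.5;2 0 0 0 0.5;2 0 0 0 0.5;2 0 0 0 0.5" --squeeze 80

```text
time_s: 43.9
position: [0.4859, -0.163, 0.0735]
ee_rot: [3.061, 0.656, 0.046]
wrist_force: [7.6, 0.4, 9.4]
gripper_width: 0.266
finger_force: 85.6
```

```bash
sed -i 's/for th in(90,105,120,135,150)/for th in(120,135,150)/;s/\[v-55:v+16,/[v-12:v+14,/;s/v-55+i/v-12+i/' alpha.py; python3 -c "
from alpha import *
look('w18')"
```

```text
t43.90 pos [ 0.4859 -0.163   0.0735] yaw 24.19 tilt [ 0.0309 -0.0044] q [ 0.4659  0.3336 -0.2484  2.0582  0.1166  0.7314 -1.0027] F [7.6361 0.381  9.4388] M [-1.1527 -2.4635 -0.2762] g 22.724 85.57559698820114
BED xy [-0.1024  0.084 ] z 0.06050134745129647 F [7.4026 1.9126] 9.438755128804644
-25 [323.5 284.4] -30 [317.1 289. ] -35 [311.4 292.6] -40 [306.4 295. ] -45 [302.  296.5] 
120 top [(64, 300), (30, 299), (8, 275), (44, 275)] bot [(77, 263), (44, 264), (26, 240), (60, 236)]
135 top [(61, 302), (23, 295), (11, 271), (52, 278)] bot [(74, 265), (38, 261), (28, 236), (67, 239)]
150 top [(57, 302), (18, 290), (15, 269), (59, 282)] bot [(69, 267), (33, 256), (33, 232), (73, 243)]
281 @%++==-======+@@%@@@@@@@#+---------=+*%%%%%%%%%%%%%%%%%%%%%%@@+    .
282 @@%%*=-::::::-#@%%@@@@@@*=-----------=+#%%%%%%%%%%%%%%%%%%%%@%=     
283 @@@@@#+=-:::::#%%%@@@@@@*=-------------+*%@@%@%%%%%%%%%%%%%%%*:     
284 @@@@@@@#+-::::#@%@@@@@@@*=--------------=*%%%%%%%%%%%%%%%%%%%-      
285 @@@@@@@@@+-:::#%%%@@@@@@%+---------------=#%%%%%%%%%%%%%%%%@%:      
286 @@@@@@@@@%=:::*%%%@@@@@@@@*-:-------------
[... 758 characters left out ...]
97 @@@@@@@@@@@@@@@%%%%@@@*-:::.::.:............:::                     
298 @@@@@@@@@@@@@@@%%%%@@@+:.::.:.:.............::                      
299 @@@@@@@@@@@@@@%%%%%@@@=:.::::...............:.                      
300 @@@@@@@@@@@@@@@%@%@@@@=::::::::...............                      
301 @@@@@@@@@@@@@@@%%%%@@@=::::::::::......:...:.                       
302 @@@@@@@@@@@@@@@%%%@@@%-..::::::::.......::::.                       
303 @@@@@@@@@@@@@@@@%%@@@%-.::::::::::::.:::::..                        
304 @@@@@@@@@@@@@@@%%%%@@#-.:::::::::::::.::.                           
305 @@@@@@@@@@@@@@@%%%%@@#-.::::::::::::::::                            
306 @@@@@@@@@@@@@@@@%%%@@*-:::::::::::::::::
```

Emit:
carry_out --motion "2 0 0 0 0.6;2 0 0 0 0.6;2 0 0 0 0.6;2 0 0 0 0"

```text
time_s: 44.28
position: [0.4859, -0.1627, 0.0734]
ee_rot: [3.105, 0.417, 0.048]
wrist_force: [9.6, 5.9, 14.6]
gripper_width: 0.267
finger_force: 88.6
```

```bash
python3 - <<'E'
from h import *
bedst()
E
```

```text
t44.28 pos [ 0.4859 -0.1627  0.0734] yaw 15.29 tilt [ 0.0316 -0.0039] q [ 0.4394  0.3308 -0.2187  2.0603  0.1007  0.7286 -1.1448] F [ 9.5587  5.927  14.564 ] M [ 0.5221 -2.8758  0.9395] g 22.810 88.6252585798502
BED xy [-0.1026  0.0843] z 0.060396776240187716 F [8.1676 7.7323] 14.563969381637435
```

Emit:
carry_out --motion "2 0 0 0 0.6;2 0 0 0 0.6;2 0 0 0 0.6;2 0 0 0 0"

```text
time_s: 44.62
position: [0.4798, -0.1635, 0.0714]
ee_rot: [3.132, 0.169, 0.03]
wrist_force: [4.1, 5.7, 16.7]
gripper_width: 0.267
finger_force: 91.5
```

```bash
python3 - <<'E'
from h import *
bedst()
E
```

```text
t44.62 pos [ 0.4798 -0.1635  0.0714] yaw 6.16 tilt [ 0.0193 -0.0034] q [ 0.414   0.3289 -0.1866  2.0664  0.0878  0.734  -1.2902] F [ 4.059   5.6688 16.6575] M [-0.0233 -1.2478  0.7924] g 22.761 91.47899396717548
BED xy [-0.1084  0.0823] z 0.05840474326399414 F [2.8328 6.3707] 16.65751204678114
```

Emit:
carry_out --motion "45 0 0 0 0;45 0.4 0 0 0;45 0.2 0 -0.6 0;45 0.3 0 -1 1;45 0 0 -1 1"

```text
time_s: 45.03
position: [0.4916, -0.1623, 0.1296]
ee_rot: [-3.138, 0.124, 0.005]
wrist_force: [1.0, -0.4, 0.1]
gripper_width: 0.526
finger_force: 0.0
```

Emit:
carry_out --motion "45 0 0 -1 1;45 0 0 0 0.5;45 0 0 0 0;45 0 0 0 0"

```text
time_s: 45.37
position: [0.491, -0.1628, 0.1546]
ee_rot: [-3.125, 0.322, 0.003]
wrist_force: [-0.3, -0.5, -0.2]
gripper_width: 0.525
finger_force: 0.0
```

```bash
sed -i 's/for th in(120,135,150)/for th in(120,135,150,165)/;s/\[v-12:v+14,/[v-50:v+12,/;s/v-12+i/v-50+i/' alpha.py; python3 -c "
from alpha import *
look('w19')"
```

```text
t45.37 pos [ 0.491  -0.1628  0.1546] yaw -11.76 tilt [-0.002   0.0003] q [ 0.37    0.2297 -0.1444  1.9778  0.0408  0.9388 -1.5709] F [-0.3406 -0.4503 -0.2057] M [0.0435 0.0004 0.0081] g 44.863 0.0
BED xy [-0.0975  0.0853] z 0.14162281014389191 F [-0.2429 -0.5097] -0.20565783078023814
-25 [321.1 228.1] -30 [321.2 233.2] -35 [321.2 237.5] -40 [321.2 241.1] -45 [321.3 243.9] 
120 top [(54, 231), (39, 244), (15, 237), (29, 223)] bot [(53, 206), (39, 220), (16, 212), (29, 198)]
135 top [(54, 234), (34, 244), (14, 234), (34, 223)] bot [(53, 209), (34, 220), (15, 209), (34, 197)]
150 top [(53, 236), (29, 243), (15, 231), (40, 223)] bot [(52, 211), (30, 219), (16, 206), (39, 197)]
165 top [(51, 238), (25, 242), (16, 228), (45, 223)] bot [(50, 214), (25, 218), (17, 202), (44, 198)]
187 .....:..  .::..::.  ..::...::..........::....:==+===================
188 ..         ::.      ...:.::::..........::::..:=++==================-
189 ..        .:.        ..:::::............:-:..:=+++++===++==========-
190   .........:. ..      .:::::............:::..-++++++++++++++====+==-
191   .        :.       
[... 3509 characters left out ...]
#*#*%%%%#%%%%#+=----:::::::::::::::::::::::
240 ###########################*++###%%%#*=:::---:::::::::::::::::::::::
241 ##%########################**++--===---::-----::::::::::::::::::::::
242 ######%%#%#################**++=-:-:::::::----::::::::::::::::::::::
243 ############################*+*+-:::::::------::::::::::::::::::::::
244 ####%#########%#############*+*+=:::::::-:----::::::::::::::::::::::
245 #####%#%#####################***=::::::---:-----::::::::::::::::::::
246 ########%####################***=:::::::::-------:::::::::::::::::::
247 #####################*#######***+-:::::::::----:::::::::::::::::::::
248 #############################***+=::::::::::-----:::::::::::::::::::
```

```bash
python3 - <<'E'
from alpha import *
c=cal('w19');im=cv2.imread('pics/w19.png').max(2)
u,v=proj('wrist',W((0,.060,.042-.013)),c).round().astype(int);print(u,v)
for k,q in dict(jawface=(0,.0595,.026),brickend_mid=(0,.057,.029),brick_m=(-.024,.057,.029)).items(): print(k,proj('wrist',W(q),c))
m=im[max(0,v-30):v+45,u-35:u+35]
for i,r in enumerate(m[::2]): print(''.join(' .:-=+*#%@'[9-min(9,int(np.log(max(q,40)/40)/np.log(5.5)*9.9))] for q in r))
E
```

```text
354 84
jawface [354.0538  84.6904]
brickend_mid [357.4865  84.4789]
brick_m [357.2949 113.4036]
             .==---------------=+**:                                  
             .==-----=+++=-----=+**:     .---===--:::.....            
             :+=--=--+++*+-----=++*-  :+##*#*##****####*##############
             .+=--==--===--=---=+++=:+#**********************#*##***#*
             .+=---=++===++----=**+*#*********************************
             .+=---------------=**+**********************#************
             .+=---------------+**+**##*##**#***#*****#**#************
             .+=---------------+**+**#*#**#*********##*####***********
**************+=---------------=*++**####*******#*#***###*#***********
+**********+**+=---------------=**+**#*#****#***####*######***********
        .:::-++=---------------=**+*####***#***#**#*#####*##**********
             :+=---------------=*****##*#**#**#*#*#*#####*#***********
            .-+=--------------==****##*#*##**###*###########**********
             :+=--------------==+*+*#*#**##*#*########*#####**********
          
[... 955 characters left out ...]
#*#*###***#######*#####*#**#
             ++=---=+=-=-==---=+**+.:=+###############################
             ===--------------=+**+..............:::::::::::::::-:::::
             ==---------------=++*+...................................
             ==---------------=+**=  .................................
             ===-------------==:...    ......     ......    .......   
             ==--------------==-.                                     
             ==--------------==-.                                     
             +=--------------==-.                                     
             +=--------------=-.                                      
             +=--------------=-.
```

The adapter sits square against the jaw liner with no gap. The screw is tight and facing the flat, and the gripper is clear, so I'm handing in.

```bash
python3 -c "
from workcell import ctrl
print(ctrl.close_job())"
```

```text
the job is handed in; nothing more can be done
None
```

I handed the job in at about 45 s of the 61 s: the adapter is flat between the jaws with no gap visible at the loose jaw or collar, the screw faces the flat to within about 2° and is tight (it stalled at roughly 0.9 N m), the spool, dish and screwdriver were not approached, and no verdict was returned.

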